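# Tip the brass slugs through the funnel into the jar

## Task

Slide the jar on its wooden carrier along the rails under the funnel until you feel it push up firmly against the red stop, without ramming it. Then raise the blue hinged pan by its bar so that all six brass slugs pour through the funnel into the jar with none spilled; when every slug is in, lower the pan back onto its rest without letting it drop. Leave the jar against the stop and do not disturb the other things on the bench.

Things in the scene. Friction and masses are not known exactly. Their poses are not given: they have to be found in the camera images.
- station: Fixed filling station. Origin on the bench top straight under the funnel's axis; z up, y along the rails towards the stop. Dark steel base plate 8 mm thick, x -85 to 85, y -230 to 170 mm. Two aluminium rails along y, 12 mm high, inner faces at x -37 and 37 mm, flared open towards -y. Two steel funnel posts at x -75 and 75 mm, y 0, 115 mm tall.
- spout (a point): Centre of the outlet of the white funnel, 98 mm above the bench, on the station's axis; axes as the station. Bore 30 mm; the funnel widens to a rim 120 mm across at 168 mm height.
- stop: Red stop bar clamped across the rails, 94 mm long in x, 10 mm thick, 22 mm high; clamped 26 to 34 mm beyond the funnel's axis, differently each time. Origin: bottom edge of the face towards the carrier, in its middle, on the base plate; axes as the station. It is rigid: the carrier's front is felt to meet it, and a push of 5 to 20 N seats it.
- pan_hinge (a point): Middle of the pan's hinge line, which runs along station x at station y 42 mm, z 178 mm, between two posts at x -66 and 66 mm, 186 mm tall; axes as the station. A rest post with a rubber pad stands under the pan at station y 110 mm.
- pan (a joint): Hinge of the blue pan, rad: 0 level on its rest; grows as the end with the bar is raised; stops at 1.2. Turns freely and falls back by its weight (300 g). Pan 72 mm wide, 108 mm long from the hinge towards station +y, walls 28 mm high on three sides; the open lip at the hinge overhangs the funnel. The slugs slide out between about 0.5 and 1.0 rad.
- pan_bar (a point): Middle of the round steel bar on the pan's raised end: 10 mm thick, 68 mm long along station x, 58 mm free between its side arms; 143 mm from the hinge and 4 mm above it when level; 30 mm clear to the pan's end wall. Space is free below and outside it: fingers tilted about 45 degrees can hook it from below from station +y. Axes turn with the pan: y away from the hinge.
- carrier: Loose wooden carrier (about 450 g) on the base plate, a glass jar fixed on it. Origin: underside, under the jar's axis; y points to the stop. Foot 68 mm wide, 12 mm thick, y -111 to 30 mm (front). Home, its origin is 30 mm short of the stop's face. Upright push plate at the back, 50 mm wide, y -111 to -99 mm, top 67 mm above the origin. Starts 55 to 100 mm short of the stop.
- jar_mouth (a point): Centre of the jar's mouth, 82 mm above the carrier's underside. Jar 50 mm outside, 45 mm inside, inner floor 16 mm above the carrier's underside.
- slug0: Loose brass slug, a cylinder 13 mm in diameter and 11 mm high, 12 g, origin at the centre of one end face; starts standing in the pan.
- slug1: Loose brass slug, a cylinder 13 mm in diameter and 11 mm high, 12 g, origin at the centre of one end face; starts standing in the pan.
- slug2: Loose brass slug, a cylinder 13 mm in diameter and 11 mm high, 12 g, origin at the centre of one end face; starts standing in the pan.
- slug3: Loose brass slug, a cylinder 13 mm in diameter and 11 mm high, 12 g, origin at the centre of one end face; starts standing in the pan.
- slug4: Loose brass slug, a cylinder 13 mm in diameter and 11 mm high, 12 g, origin at the centre of one end face; starts standing in the pan.
- slug5: Loose brass slug, a cylinder 13 mm in diameter and 11 mm high, 12 g, origin at the centre of one end face; starts standing in the pan.
- mallet: Bystander: mallet with wooden handle and white faces, 260 mm long, lying on the bench; head 100 mm across and 35 mm high. Leave alone.
- file: Bystander: file with wooden handle, 260 mm long, lying on the bench. Leave alone.
- punch_a: Bystander: steel punch 110 mm long, lying on the bench beside the station. Leave alone.
- punch_b: Bystander: steel punch 110 mm long, lying on the bench beside the station. Leave alone.
- leaf: Bystander: cut-out brass leaf, 50 mm, 4 mm thick, on the bench behind the station. Leave alone.
- bottle: Bystander: closed amber jar with a white cap, 56 mm across and 90 mm tall, at the front of the bench. Leave alone.
Not all that is in view belongs to the job. Leave any pink or turquoise look-alike of the carrier alone.

How it is judged:
On the way, in this order (a step that is already met when the one before it is completed fails the run):
1. the jar's carrier is pushed right up against the red stop (touching it with over 1 N), with the pan still down (y of carrier in the frame of stop between -0.034 and -0.027 m and x of carrier in the frame of station between -0.008 and 0.008 m and contact force between carrier and stop above 1 N and value of joint pan below 0.15 rad), for 0.05 s.
2. the pan is tipped and all six slugs are in the jar, which is still home (y of carrier in the frame of stop between -0.034 and -0.027 m and x of carrier in the frame of station between -0.008 and 0.008 m and horizontal distance between each of slug0, slug1, slug2, slug3, slug4, slug5 and jar_mouth below 0.024 m and z of slug0 in the frame of carrier between 0.01 and 0.075 m and z of slug1 in the frame of carrier between 0.01 and 0.075 m and z of slug2 in the frame of carrier between 0.01 and 0.075 m and z of slug3 in the frame of carrier between 0.01 and 0.075 m and z of slug4 in the frame of carrier between 0.01 and 0.075 m and z of slug5 in the frame of carrier between 0.01 and 0.075 m and value of joint pan above 0.2 rad), for 0.2 s.
At the end, for the whole second after the job is handed in: All six slugs lie inside the jar; the carrier stands upright with its front within 4 mm of the stop's face and between the rails; the pan is back down on its rest (within 0.06 rad of level); everything is at rest (y of carrier in the frame of stop between -0.034 and -0.027 m and x of carrier in the frame of station between -0.008 and 0.008 m and horizontal distance between each of slug0, slug1, slug2, slug3, slug4, slug5 and jar_mouth below 0.024 m and z of slug0 in the frame of carrier between 0.01 and 0.075 m and z of slug1 in the frame of carrier between 0.01 and 0.075 m and z of slug2 in the frame of carrier between 0.01 and 0.075 m and z of slug3 in the frame of carrier between 0.01 and 0.075 m and z of slug4 in the frame of carrier between 0.01 and 0.075 m and z of slug5 in the frame of carrier between 0.01 and 0.075 m and value of joint pan below 0.06 rad and linear speed of carrier below 0.02 m/s and linear speed of each of slug0, slug1, slug2, slug3, slug4, slug5 below 0.03 m/s and angle between carrier's own z axis and vertical below 0.05 rad); the robot touches nothing.
It fails at once if the carrier is rammed against the stop (over 40 N) (contact force between carrier and stop above 40 N).
It fails at once if the pan is let drop (falling faster than 4 rad/s) (velocity of joint pan below -4 rad/s).
It fails at once if a bystander is moved more than 30 mm (distance of any of mallet, file, punch_a, punch_b, leaf, bottle from where it was at the start of the episode above 0.03 m).
It fails at once if a slug falls below the pan outside funnel and jar, onto bench or plate (height (world z) of any of slug0, slug1, slug2, slug3, slug4, slug5 below 0.015 m).
It also fails if it takes over 64 s, if anything falls off the work surface, if the arm or the gripper's body presses on something with over 40 N, if the wrist force passes 120 N, or if a joint passes its speed limit or range.

## Robot

A 7-joint arm with a two-finger parallel gripper is mounted at the origin on the work surface. World frame = base frame: x ahead of the robot, y to its left, z up, the work surface at z = 0. Lengths are in m, angles in rad, forces in N, time in s.
With the tool pointing down it reaches from about 0.425 to 0.925 m from the base axis. Payload 6.8 kg.
Tool frame: the origin (TCP) lies midway between the tips of the shut fingers; the grasp point (between the pads) lies 19 mm behind it (bot.pinch_z is the distance from the TCP to the grasp point, in m); z points along the fingers, y is the line along which they close (so a half turn about z gives the same grasp; the last joint's range is limited). The gripper opens to 85 mm and grips with 20 to 120 N. Pads are 22 mm wide; open, the fingers measure 114 mm over their backs; the gripper's body (76 mm by 85 mm) begins 54 mm behind the grasp point. The pads swing forward as they close: fully open they stand 13 mm farther back than shut.
Start: joints at [1.212, 0.477, 0.022, 1.555, -0.011, 1.109, -0.083], TCP at [0.168, -0.654, 0.201] pointing down, gripper open.
Joint ranges: [-2.96, 2.96], [-0.34, 2.1], [-1.41, 1.46], [0.24, 2.44], [-1.37, 4.51], [0.17, 1.92], [-2.96, 2.96]. Speed limits (rad/s): [2.39, 2.39, 3.14, 3.14, 3.14, 3.14, 3.14].

## Interface

Orientations are given as a unit quaternion [w, x, y, z].
In Python, from station import bot, imaging gives the robot as it stands. The module is installed in compiled form; this text tells all that it offers.
- The arm moves only by the tool carry_out, never from a script. Its argument "targets" is a list of rows, each a list of 5 numbers: the shift along the tool's x, y, z in cm, then the turn about the tool's z in degrees, then the opening, from -1 (shut) to 1 (fully open). In form: [[x, y, z, yaw, gripper], ...]. A call has 1 to 12 rows; each row shifts and turns the commanded pose from where the row before left it, along the tool's axes as they then stand; what a row does not reach is not made up. A row lasts 1/10 s, in which the tool goes at most 50 mm and 8.59 degrees, less where a joint would pass 70% of its speed; a pose out of reach is approached as far as the arm can. A call is refused whole if a number of a shift passes 5 or a number of a turn 8.59, either way. A call with a gripper value outside its range is refused whole. The fingers move at their own pace and stop on an object; "force" is the grip in N (left out, the last holds). Time passes only in rows, so rows that do not move let the fingers close. It gives the time, the measured TCP pose, the force, the opening and the grip force at its end, in the units of the state.
- bot.get_obs(): the state, without advancing time (a new reading comes with each control period).
- imaging.read_camera(name): name is "side" or "top"; returns the picture (400x640x3 uint8, red, green, blue); there is no depth.
- imaging.calibration(name): a dict with "fx", "fy", "cx", "cy" (pixels), "extrinsics" (4x4, takes a point from world to camera coordinates). Camera axes: x right, y up, looking along -z (the intrinsics and any distortion apply to the point x, -y, -z); pixel columns grow to the right and rows downward; lengths in m; the calibration is good to about 2 mm. A picture is of the moment at which its call begins. calibration takes no time and is no camera call.
- bot.hand_in(): hands the job in; it is judged then, once.
The state is a dict: "t": time; "q": joint angles; "joint_vel": joint speeds; "joint_torque": joint torques, N m; "eef_pos": TCP position; "tool_rot": TCP orientation; "contact_force": force on the tool from outside, world axes, zero at the start; "torque": the same for the moment, N m; "gripper_width": opening from 0.0 (shut) to 1.0 (fully open); "grasp_force": force on a finger pad.
Only numpy, scipy, OpenCV 4.12 (cv2) and the standard library are available. Lean on these libraries where they do the work, as an engineer would, in place of code of your own. Each camera call takes 0.05 s, during which the arm holds its last target. There are 200 camera calls.

## Working session

There is one attempt and no reset: what is moved stays moved. The work goes in short steps, Python scripts to look and compute and a tool call to move; the robot and the scene stay as the last step left them, time stands still between calls to the robot, and variables do not carry over. Pictures are saved under pics/ and viewed, at most 10 in all, crops included, and the job is handed in when it is done.

Besides the shell and the picture viewer there is one more tool, called after "Request:" by a JSON object that holds its "method" and its "body". carry_out: Moves the arm, as the interface text tells. Its arguments: {"type":"object","properties":{"targets":{"type":"array"},"force":{"type":"number"}},"required":["targets"]}

```bash
mkdir -p pics
python3 - <<'E'
from station import bot, imaging
import cv2,numpy as np
for n in ("side","top"):
    im=imaging.read_camera(n); cv2.imwrite(f"pics/{n}0.png",im[:,:,::-1])
    c=imaging.calibration(n); print(n,{k:(np.round(v,4).tolist() if not isinstance(v,float) else v) for k,v in c.items()})
o=bot.get_obs(); print({k:np.round(v,3).tolist() for k,v in o.items()}, bot.pinch_z)
E
```

```text
side {'fx': 477.9650751720134, 'fy': 477.9650751720134, 'cx': 319.11043494771576, 'cy': 199.6999676096558, 'extrinsics': [[0.9867, -0.1618, -0.0172, -0.548], [0.1368, 0.7676, 0.6262, -0.1139], [-0.0882, -0.6202, 0.7795, -1.5562], [0.0, 0.0, 0.0, 1.0]]}
top {'fx': 451.5107175976435, 'fy': 451.5107175976435, 'cx': 322.1120237128889, 'cy': 200.65202380366966, 'extrinsics': [[0.0178, -0.9998, -0.0101, -0.0422], [0.983, 0.0157, 0.1828, -0.5688], [-0.1826, -0.0132, 0.9831, -1.3101], [0.0, 0.0, 0.0, 1.0]]}
{'t': 0.1, 'q': [1.212, 0.478, 0.022, 1.556, -0.012, 1.109, -0.083], 'joint_vel': [0.001, 0.0, 0.0, -0.001, -0.0, -0.001, 0.001], 'joint_torque': [0.006, -59.776, 1.614, -28.195, 0.013, 0.005, 0.0], 'eef_pos': [0.167, -0.653, 0.2], 'tool_rot': [-0.001, 0.992, 0.125, -0.0], 'contact_force': [0.263, -0.324, 0.223], 'torque': [-0.068, -0.01, 0.039], 'grasp_force': 0.0, 'gripper_width': 1.002} 0.0187
```

View pics/side0.png

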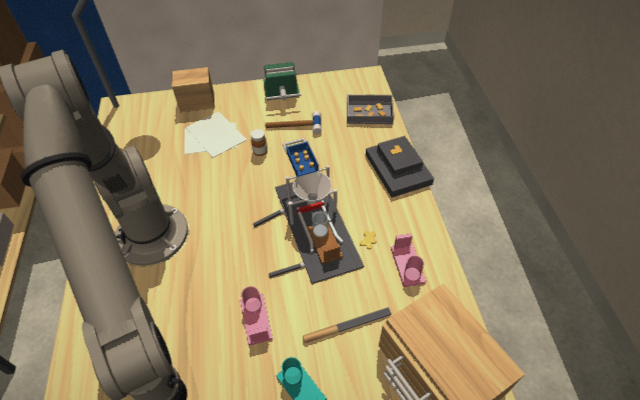

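View pics/top0.png

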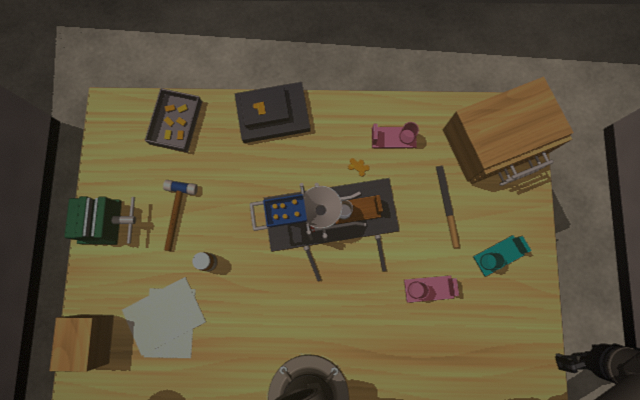

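Run:
```python
import cv2
a=cv2.imread("pics/side0.png")[130:290,235:375]; cv2.imwrite("pics/side_c.png",cv2.resize(a,None,fx=3.75,fy=3.75,interpolation=cv2.INTER_CUBIC))
a=cv2.imread("pics/top0.png")[165:265,240:410]; cv2.imwrite("pics/top_c.png",cv2.convertScaleAbs(cv2.resize(a,None,fx=4.7,fy=4.7,interpolation=cv2.INTER_CUBIC),alpha=1.6))
```

```text
(no output)
```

View pics/side_c.png

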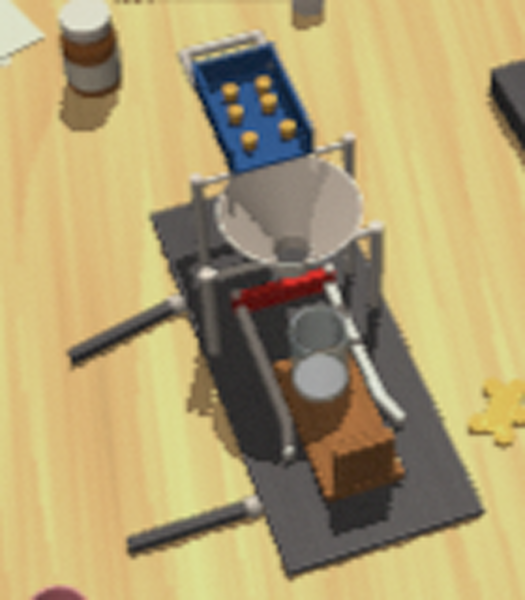

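View pics/top_c.png

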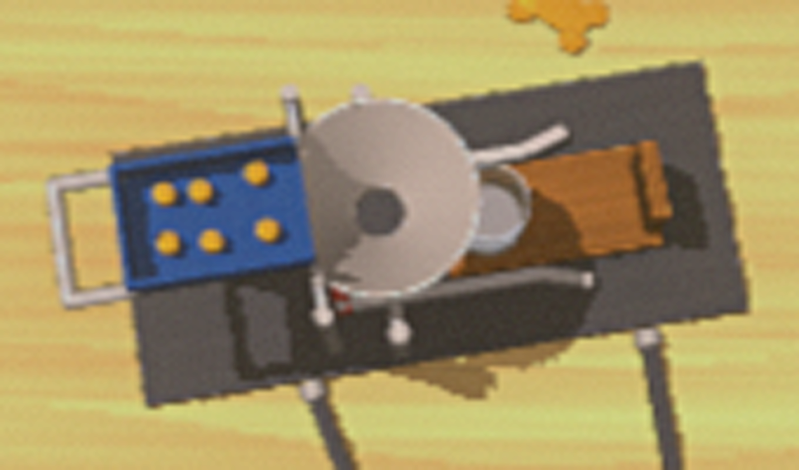

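The top crop shows the plate corners at (702,63), (748,312) and (150,405), the pan's bar from (55,185) to (68,300), and the push plate's top around (654,178). The side crop shows plate corners at (480,512), (290,575) and (152,215), and the bar from (187,57) to (258,38).

```bash
cat > h.py <<'E'
import numpy as np
from station import bot, imaging
C={n:imaging.calibration(n) for n in("side","top")}
def ray(n,u,v):
    c=C[n]; E=np.array(c["extrinsics"]); d=np.array([(u-c["cx"])/c["fx"],-(v-c["cy"])/c["fy"],-1]); R=E[:3,:3]
    d=R.T@d; return -R.T@E[:3,3], d/np.linalg.norm(d)
def plane(n,u,v,z):
    o,d=ray(n,u,v); return o+d*(z-o[2])/d[2]
def tri(ps,pt):
    A=np.zeros((3,3)); b=np.zeros(3); rs=[ray("side",*ps),ray("top",*pt)]
    for o,d in rs: M=np.eye(3)-np.outer(d,d); A+=M; b+=M@o
    p=np.linalg.solve(A,b); return p,max(np.linalg.norm(np.cross(p-o,d)) for o,d in rs)
def proj(n,p):
    c=C[n]; q=np.array(c["extrinsics"])@[*p,1]; return c["cx"]-c["fx"]*q[0]/q[2], c["cy"]+c["fy"]*q[1]/q[2]
sc=lambda x,y:(235+(x+.5)/3.75-.5,130+(y+.5)/3.75-.5)
tc=lambda x,y:(240+(x+.5)/4.7-.5,165+(y+.5)/4.7-.5)
E
python3 - <<'E'
from h import *
pts={"c+-":((480,512),(702,63)),"c--":((290,575),(748,312)),"c-+":((152,215),(150,405)),
"bar-":((187,57),(68,300)),"bar+":((258,38),(55,185)),"plate+":((388,437),(652,145)),"plate-":((333,448),(659,216)),
"outlet":((292,248),(380,211)),"hpost-":((198,183),(322,316)),"hpost+":((349,145),(290,95)),"fpost-":((207,274),(399,332)),"fpost+":((375,231),(361,95))}
T={}
for k,(s,t) in pts.items():
    p,e=tri(sc(*s),tc(*t)); T[k]=p; print(k,np.round(p*1000),"err",round(e*1000,1))
for k in list(pts)[:3]: print(k,[np.round(plane(n,*f(*x),.008)*1000) for n,f,x in(("side",sc,pts[k][0]),("top",tc,pts[k][1]))])
# rigid xy fit
L={"c+-":(85,-230),"c--":(-85,-230),"c-+":(-85,170),"bar-":(-32,185),"bar+":(32,185),"hpost-":(-66,42),"hpost+":(66,42),"fpost-":(-75,0),"fpost+":(75,0)}
P=np.array([T[k][:2]*1000 for k in L]);Q=np.array(list(L.values()),float)
U,S,V=np.linalg.svd((Q-Q.mean(0)).T@(P-P.mean(0))); R=V.T@U.T; t=P.mean(0)-R@Q.mean(0)
print("R",R,"yaw",np.degrees(np.arctan2(R[1,0],R[0,0])),"t",t)
for k,r in zip(L,P-(Q@R.T+t)): print(k,np.round(r@R,1))
for k in("plate+","plate-","bar-","bar+"): print(k,np.round(R.T@(T[k][:2]*1000-t),1))
E
```

```text
c+- [ 652. -240.   11.] err 1.0
c-- [ 488. -269.    8.] err 1.6
c-+ [420. 119.  14.] err 1.0
bar- [468. 148. 181.] err 1.5
bar+ [533. 158. 184.] err 0.0
plate+ [ 582. -199.   78.] err 0.8
plate- [ 537. -203.   80.] err 0.4
outlet [531. -29. 121.] err 0.5
hpost- [460.   2. 182.] err 0.9
hpost+ [589.  24. 180.] err 0.1
fpost- [458. -42. 118.] err 0.5
fpost+ [605. -16. 112.] err 0.1
c+- [array([ 651., -239.,    8.]), array([ 653., -241.,    8.])]
c-- [array([ 490., -269.,    8.]), array([ 487., -269.,    8.])]
c-+ [array([421., 125.,   8.]), array([419., 120.,   8.])]
R [[ 0.9854219  -0.17012841]
 [ 0.17012841  0.9854219 ]] yaw 9.795285125178566 t [531.59329818 -29.29836735]
c+- [-2.7  1.6]
c-- [1.5 1. ]
c-+ [ 0.2 -4.7]
bar- [-0.7  0.7]
bar+ [ 1.1 -0.5]
hpost- [1.  0.8]
hpost+ [-0.1  0.4]
fpost- [ 0.6 -0. ]
fpost+ [-0.8  0.6]
plate+ [  20.9 -176. ]
plate- [ -24.3 -172.2]
bar- [-32.7 185.7]
bar+ [ 33.1 184.5]
```

Request:
{"method": "carry_out", "body": {"targets": [[0, 0, 0, 4.6, -1], [2.3, -1.7, 0, 0, -1], [2.3, -1.7, 0, 0, -1], [2.3, -1.7, 0, 0, -1], [2.3, -1.7, 0, 0, -1], [2.3, -1.7, 0, 0, -1], [2.3, -1.7, 0, 0, -1], [2.3, -1.7, 0, 0, -1], [2.3, -1.7, 0, 0, -1], [2.3, -1.7, 0, 0, -1], [2.3, -1.7, 0, 0, -1], [2.3, -1.7, 0, 0, -1]]}}

```text
t: 1.3
eef_pos: [0.3856, -0.4255, 0.2009]
tool_rot: [-0.0, 0.996, 0.085, -0.0]
contact_force: [0.4, -0.4, 0.2]
gripper_width: -0.004
grasp_force: 0.0
```

Request:
{"method": "carry_out", "body": {"targets": [[2.3, -1.7, 0, 0, -1], [2.3, -1.7, 0, 0, -1], [2.3, -1.7, 0, 0, -1], [2.3, -1.7, 0, 0, -1], [2.3, -1.7, 0, 0, -1], [2.3, -1.7, 0, 0, -1], [2.3, -1.7, 0, 0, -1], [2.3, -1.7, 0, 0, -1], [0, 0, 0, 0, -1], [0, 0, 0, 0, -1]]}}

```text
t: 2.3
eef_pos: [0.5433, -0.2608, 0.2007]
tool_rot: [-0.0, 0.996, 0.086, -0.0]
contact_force: [0.1, -0.9, -0.9]
gripper_width: -0.001
grasp_force: 0.0
```

```bash
cat >> h.py <<'E'
a=np.radians(9.8); RS=np.array([[np.cos(a),-np.sin(a)],[np.sin(a),np.cos(a)]]); TS=np.array([531.6,-29.3])
def st():
    o=bot.get_obs(); p=o["eef_pos"]*np.array(1000.); q=o["tool_rot"]
    f=o["contact_force"]
    print("t",round(o["t"],2),"station",np.round(RS.T@(p[:2]-TS),1),"z",round(p[2],1),"yaw",round(np.degrees(2*np.arctan2(q[2],q[1])),2),"q",np.round(q,3),"F st",np.round(RS.T@f[:2],2),round(f[2],2),"w",o["gripper_width"],"gf",o["grasp_force"])
E
python3 -c "from h import *;st()"
```

```text
t 2.3 station [ -27.8 -230.2] z 200.7 yaw 9.86 q [-0.     0.996  0.086 -0.   ] F st [-0.04 -0.87] -0.93 w -0.0006041066846158478 gf 0.0
```

Request:
{"method": "carry_out", "body": {"targets": [[1.3, -0.5, 0, 0, -1], [1.3, -0.5, 0, 0, -1], [0, 0, 2.5, 0, -1], [0, 0, 2.5, 0, -1], [0, 0, 2.5, 0, -1], [0, 0, 2.5, 0, -1], [0, 0, 2.5, 0, -1], [0, 0, 2.0, 0, -1], [0, 0, 1, 0, -1], [0, 0, 0, 0, -1], [0, 0, 0, 0, -1]]}}

```text
t: 3.4
eef_pos: [0.5682, -0.2473, 0.0469]
tool_rot: [0.0, 0.996, 0.085, 0.001]
contact_force: [0.4, -0.4, -0.4]
gripper_width: 0.003
grasp_force: 0.0
```

Run:
```python
from h import *
import cv2
st()
a=imaging.read_camera("side")[130:290,235:375]; cv2.imwrite("pics/s1.png",cv2.resize(a,None,fx=3.75,fy=3.75,interpolation=cv2.INTER_CUBIC)[:,:,::-1])
```

```text
t 3.4 station [  -1. -221.] z 46.9 yaw 9.77 q [0.    0.996 0.085 0.001] F st [ 0.37 -0.46] -0.35 w 0.0032078618120468406 gf 0.0
```

View pics/s1.png

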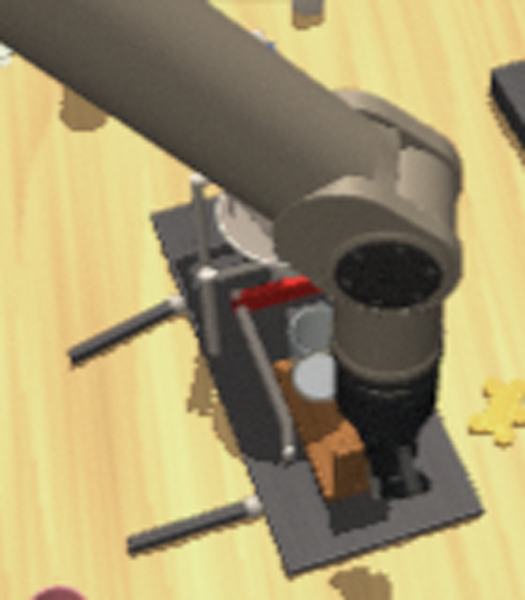

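The gripper's tip appears at about (400,485), beside the push plate at (350,470). I'll check that against the projection.

Run:
```python
from h import *
def W(x,y,z): return np.array([*(RS@[x,y]+TS),z])/1000
for p in [(-1,-221,47),(-2,-180,75),(23,-180,75),(-27,-180,75),(-27,-180,20),(23,-180,20),(-2,-221,8)]:
    u,v=proj("side",W(*p)); print(p,round((u-235)*3.75),round((v-130)*3.75))
```

```text
(-1, -221, 47) 381 510
(-2, -180, 75) 362 450
(23, -180, 75) 392 441
(-27, -180, 75) 332 459
(-27, -180, 20) 333 495
(23, -180, 20) 391 478
(-2, -221, 8) 379 535
```

Run:
```python
from h import *
import cv2
A=[]
def W(x,y,z): return np.array([*(RS@[x,y]+TS),z])/1000
for n in("side","top"):
    u,v=map(round,proj(n,W(-1,-200,60))); a=imaging.read_camera(n)[v-28:v+28,u-28:u+28,::-1]
    a=cv2.convertScaleAbs(cv2.resize(a,(400,400),interpolation=cv2.INTER_CUBIC),alpha=1.7,beta=15)
    p=proj(n,W(-1,-221,47)); cv2.drawMarker(a,(int((p[0]-u+28)*400/56),int((p[1]-v+28)*400/56)),(255,0,255),0,14)
    A.append(a)
cv2.imwrite("pics/z1.png",np.hstack(A))
```

```text
(no output)
```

View pics/z1.png

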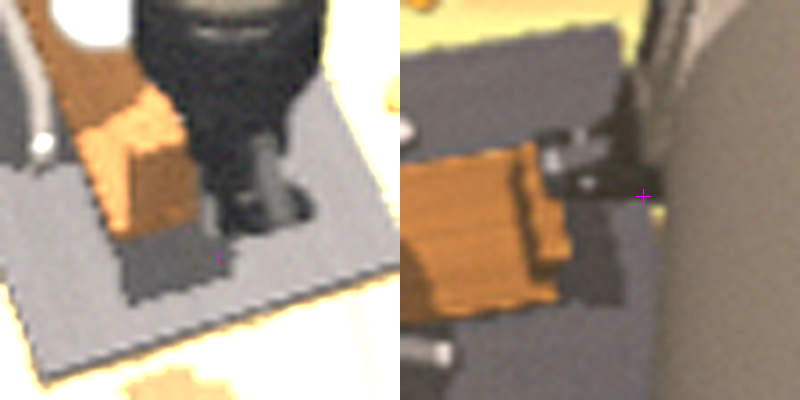

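Run:
```python
from h import *
import cv2
for n in("side","top"): print(n,proj(n,(.168,-.654,.201)),"cam",np.round(ray(n,0,0)[0],2))
def W(x,y,z): return np.array([*(RS@[x,y]+TS),z])/1000
A=[]
for n,w in(("side",(150,330,120,200)),("top",(540,320,100,80))):
    a=cv2.imread(f"pics/{n}0.png")[w[1]:400,w[0]:w[0]+w[2]]; a=a[:, :100]
    a=cv2.convertScaleAbs(cv2.resize(a,None,fx=4,fy=4,interpolation=cv2.INTER_CUBIC),alpha=1.7,beta=15)
    p=proj(n,(.168,-.654,.201)); cv2.drawMarker(a,(int((p[0]-w[0])*4),int((p[1]-w[1])*4)),(255,0,255),0,14); A.append(cv2.copyMakeBorder(a,0,320-a.shape[0],0,400-a.shape[1],0))
B=[]
for n in("side","top"):
    u,v=map(round,proj(n,W(-1,-200,60))); a=imaging.read_camera(n)[v-20:v+15,u-20:u+20,::-1]
    B.append(cv2.convertScaleAbs(cv2.resize(a,(400,280),interpolation=cv2.INTER_CUBIC),alpha=3,beta=10))
cv2.imwrite("pics/z2.png",np.vstack([np.hstack(A),np.hstack(B)]))
```

```text
side (np.float64(186.5048012931678), np.float64(420.981702896445)) cam [ 0.42 -0.97  1.27]
top (np.float64(565.8912346422176), np.float64(350.7500071253259)) cam [ 0.32 -0.05  1.39]
```

View pics/z2.png

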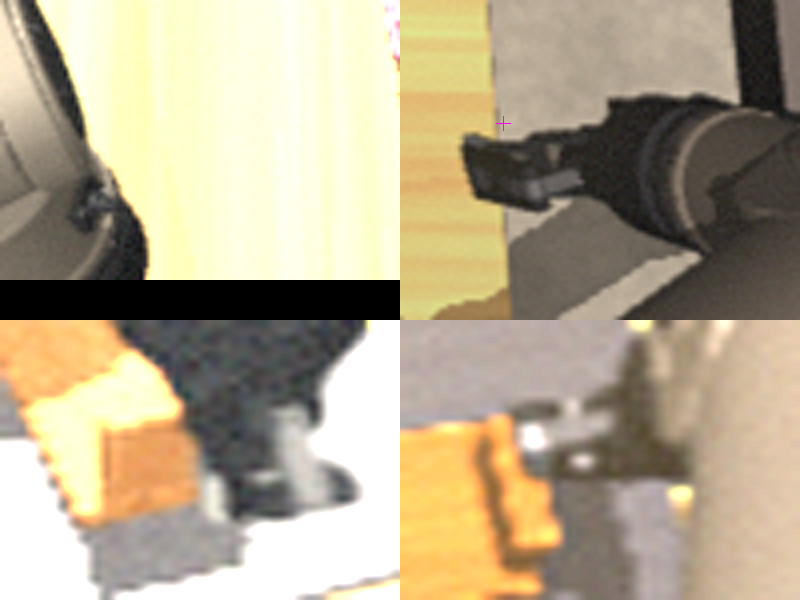

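The views suggest that the fingers stand about 20–25 mm from the reported TCP, so I'll lift and compare pictures with the fingers open and shut.

Request:
{"method": "carry_out", "body": {"targets": [[0, 0, -2.5, 0, -1], [0, 0, -2.5, 0, -1], [0, 0, -2.5, 0, -1], [0, 0, -2.5, 0, -1], [0, 0, 0, 0, -1], [0, 0, 0, 0, -1]]}}

```text
t: 4.25
eef_pos: [0.5676, -0.2473, 0.147]
tool_rot: [0.0, 0.996, 0.085, 0.001]
contact_force: [-0.2, 0.1, 0.2]
gripper_width: 0.002
grasp_force: 0.0
```

Run:
```python
from h import *
import cv2
st(); 
for n in("side","top"): cv2.imwrite(f"pics/{n}_shut.png",imaging.read_camera(n)[:,:,::-1])
```

```text
t 4.25 station [  -1.6 -221. ] z 147.0 yaw 9.76 q [0.    0.996 0.085 0.001] F st [-0.2   0.13] 0.24 w 0.002463033315148238 gf 0.0
```

Request:
{"method": "carry_out", "body": {"targets": [[0, 0, 0, 0, 1], [0, 0, 0, 0, 1], [0, 0, 0, 0, 1], [0, 0, 0, 0, 1], [0, 0, 0, 0, 1], [0, 0, 0, 0, 1], [0, 0, 0, 0, 1], [0, 0, 0, 0, 1]]}}

```text
t: 5.15
eef_pos: [0.5673, -0.2472, 0.1462]
tool_rot: [0.0, 0.996, 0.085, 0.0]
contact_force: [-0.1, -0.3, 0.1]
gripper_width: 1.002
grasp_force: 0.0
```

Run:
```python
from h import *
import cv2
st()
B=[]
o=bot.get_obs()
for n in("side","top"):
    im=imaging.read_camera(n)[:,:,::-1]; cv2.imwrite(f"pics/{n}_open.png",im); s=cv2.imread(f"pics/{n}_shut.png")
    p=proj(n,o["eef_pos"]); print(n,p)
    u,v=map(round,p); v=min(v,360)
    for a in(s,im):
        a=a[v-35:v+35,u-45:u+45]; a=cv2.convertScaleAbs(cv2.resize(a,(385,299),interpolation=cv2.INTER_CUBIC),alpha=2.2,beta=15)
        k=385/90; cv2.drawMarker(a,(int((p[0]-u+45)*k),int((p[1]-v+35)*k)),(255,0,255),0,14); B.append(a)
cv2.imwrite("pics/z3.png",np.vstack([np.hstack(B[:2]),np.hstack(B[2:])]))
```

```text
t 5.15 station [  -1.9 -220.8] z 146.2 yaw 9.77 q [0.    0.996 0.085 0.   ] F st [-0.17 -0.23] 0.07 w 1.001903297559876 gf 0.0
side (np.float64(336.68750368231326), np.float64(247.68630333858232))
top (np.float64(398.23135343213585), np.float64(196.47197345705055))
```

View pics/z3.png

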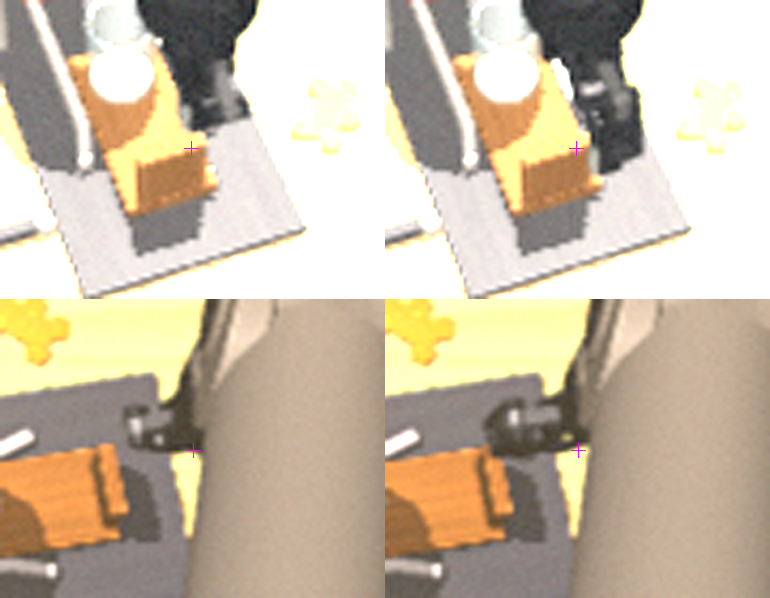

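Both views show the fingers opening along station y. The shut tip is up and to the right of the marked TCP in the side view (217,125 against 191,148), and up and to the left in the top view (about 150,425 against 193,450). I'll triangulate the offset.

Run:
```python
from h import *
import cv2
o=bot.get_obs(); e=np.array(o["eef_pos"])
def W(x,y,z): return np.array([*(RS@[x,y]+TS),z])/1000
M=lambda n,c,r,x0,y0:(proj(n,e)[0]*0+round(proj(n,e)[0])-45+c*90/385, round(proj(n,e)[1])-35+r*70/299)
S=M("side",217,125,0,0)
for c,r in((130,420),(145,430),(160,435)):
    p,err=tri(S,M("top",c,r-299+299-299 if r>299 else r,0,0)); print("tip tri",np.round(p*1000),"err",round(err*1000,1),"offset",np.round((p-e)*1000))
for z in(.13,.147,.16): print("side ray at z",z,np.round((plane("side",*S,z)-e)*1000), "top", np.round((plane("top",*M("top",150,425-299,0,0),z)-e)*1000))
for n in("side","top"):
    d=cv2.absdiff(cv2.imread(f"pics/{n}_open.png"),cv2.imread(f"pics/{n}_shut.png")).max(2); d=(cv2.GaussianBlur(d,(3,3),0)>12).astype(np.uint8)
    k,l,s,c=cv2.connectedComponentsWithStats(d)
    print(n,proj(n,e),[(s[i].tolist(),c[i].round(1).tolist()) for i in range(1,k) if s[i,4]>12])
```

```text
tip tri [ 593. -210.  112.] err 0.9 offset [ 26.  37. -34.]
tip tri [ 588. -218.  124.] err 2.7 offset [ 21.  29. -22.]
tip tri [ 584. -227.  136.] err 4.7 offset [ 17.  21. -10.]
side ray at z 0.13 [ 23.  25. -16.] top [ 20.  26. -16.]
side ray at z 0.147 [20. 14.  1.] top [16. 28.  1.]
side ray at z 0.16 [18.  6. 14.] top [14. 30. 14.]
side (np.float64(336.69793683512967), np.float64(247.67115842708583)) [([98, 26, 7, 9, 17], [100.5, 30.1]), ([203, 66, 6, 14, 25], [205.7, 72.4]), ([266, 143, 22, 12, 43], [276.8, 149.1]), ([318, 150, 6, 3, 13], [320.6, 151.4]), ([327, 220, 27, 35, 474], [342.1, 238.1]), ([319, 287, 21, 27, 296], [328.0, 299.5]), ([342, 333, 5, 8, 22], [343.7, 336.0]), ([187, 356, 5, 5, 13], [188.9, 357.8]), ([143, 377, 4, 5, 13], [144.5, 378.8])]
top (np.float64(398.216469964905), np.float64(196.45833480255465)) [([389, 182, 5, 6, 24], [391.2, 184.5]), ([376, 184, 15, 15, 148], [381.6, 191.7]), ([394, 192, 8, 7, 33], [397.0, 195.4])]
```

Run:
```python
from h import *
for z in(0,.02): print(proj("side",(0,0,z)),proj("top",(0,0,z)))
import cv2
a=cv2.imread("pics/side0.png")[190:275,100:200]; b=cv2.imread("pics/top0.png")[320:400,255:360]
f=lambda a:cv2.convertScaleAbs(cv2.resize(a,(400,330),interpolation=cv2.INTER_CUBIC),alpha=1.5)
cv2.imwrite("pics/base.png",np.hstack([f(a),f(b)]))
```

```text
(np.float64(150.79666136304937), np.float64(234.66993882953307)) (np.float64(307.55370271692425), np.float64(396.68306727489664))
(np.float64(148.98687298459134), np.float64(231.13838891698137)) (np.float64(307.26133733040365), np.float64(398.3905026116227))
```

View pics/base.png

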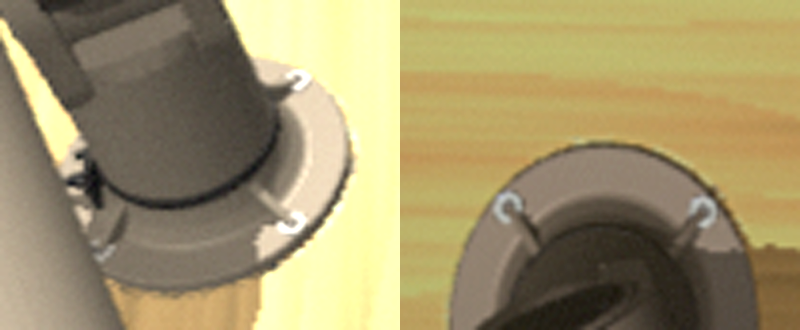

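Run:
```python
from h import *
print(np.round(bot.get_obs()["q"],3))
for z in(.201,.274,.35,.40):
    u,v=proj("top",(.168,-.654,z)); print("init top z2 crop",z,round(400+(u-540)*4),round((v-320)*4))
e=bot.get_obs()["eef_pos"]
for z in(0,.073,.15,.2):
    p=(e[0],e[1],e[2]+z); r=[]
    for n,dy in(("side",0),("top",299)):
        u,v=proj(n,p);c=proj(n,e); r.append((round((u-round(c[0])+45)*4.28),round((v-round(c[1])+35)*4.28)+dy))
    print("z3 crop",z,r)
```

```text
[ 0.435  0.446 -0.166  1.74   0.087  0.962 -1.165]
init top z2 crop 0.201 504 123
init top z2 crop 0.274 568 141
init top z2 crop 0.35 645 162
init top z2 crop 0.4 703 178
z3 crop 0 [(191, 148), (194, 451)]
z3 crop 0.073 [(193, 85), (212, 428)]
z3 crop 0.15 [(194, 11), (234, 401)]
z3 crop 0.2 [(195, -41), (250, 381)]
```

The base flange projects where it should, so the cameras are sound. The gripper's tip really does stand about 18 mm towards +x of the reported TCP. I'll correct for that and find y by contact.

Request:
{"method": "carry_out", "body": {"targets": [[-0.9, 0.8, 0, 0, -1], [-0.9, 0.8, 0, 0, -1], [0, 0, 2.5, 0, -1], [0, 0, 2.5, 0, -1], [0, 0, 2.5, 0, -1], [0, 0, 2.0, 0, -1], [0, 0, 0, 0, -1], [0, 0, 0, 0, -1]]}}

```text
t: 6.05
eef_pos: [0.5518, -0.267, 0.0515]
tool_rot: [0.0, 0.996, 0.085, -0.0]
contact_force: [-0.2, 0.4, 0.9]
gripper_width: 0.004
grasp_force: 0.0
```

Run:
```python
from h import *
import cv2
st()
e=bot.get_obs()["eef_pos"]
for n in("side","top"):
    im=imaging.read_camera(n); u,v=map(round,proj(n,e)); print(n,u,v,"window origin",u-22,v-30)
    h=cv2.cvtColor(im,cv2.COLOR_RGB2HSV)[v-30:v+12,u-22:u+24].astype(int)
    for r in range(h.shape[0]):
        print(v-30+r,"".join("+" if (r==30 and c==22) else ("o" if 5<=p[0]<=16 and p[1]>120 else "y" if 17<=p[0]<=30 and p[1]>70 else "#" if p[2]<35 else "d" if p[2]<62 else "m" if p[2]<110 else ".") for c,p in enumerate(h[r])))
```

```text
t 6.05 station [ -20.6 -237.6] z 51.5 yaw 9.71 q [ 0.     0.996  0.085 -0.   ] F st [-0.14  0.4 ] 0.94 w 0.004160293454931476 gf 0.0
side 332 272 window origin 310 242
242 ...moooooo###########dddddd##########mmmmm.yyy
243 m..moooooo###########################mmmmm.yyy
244 m..mooooood#########################dmmmmmm.yy
245 m..mmoooooo#########################mmmmmmm.yy
246 m..mdooooood#######################dmmmmmmmm.y
247 m..mdoooooooo#####################dmmmmmmmmm.y
248 m..mddoooooood###################dmmmmmmmmmmm.
249 m...ddooooooooo##################mmmmmmmmmmmm.
250 ...mddmooooooooo################mmmmmmmmmmmmmm
251 m..mdddooooooooo################mmmmmmmmmmmmmm
252 mmmmdddoooooooood##############dmmmmmmmmmmmmmm
253 mddmmmmmooooooooo##############dmmmmmmmmmmmmmm
254 mmmmmmmmoooooooood###########d#dmmmmmmmmmmmmmm
255 mmmmmmmmmooooooooo########dddd#mmmmmmmmmmmmmmm
256 mmmmmmmmmooooooooo########dddddommmmmmmmmmmmmm
257 mmmmmmmmmmooooooood########dmdddmmmmmmmmmmmmmm
258 mmmmmmmmmdooooooooo#######ddmmdmmmmmmmmmmmmmmm
259 mmmmmmmmmmoooooooood######ddmmddmmmmmmmmmmmmmm
260 mmmmmmmmmm
[... 2685 characters left out ...]
dddyddm###y##yyyydddymmmmmmmmmmmmmmmm
207 oooodddd#d#yyyddyy#yyyy###dddmmmmmmmmmmmmmmmmm
208 oooooddddddddddddyyyyy+yyydddmmmmmmmmmmmmmmmmm
209 ooooyddddydddddddmyyyyyyyyyydmmmmmmmmmmmmmmymm
210 oooooddddddddddddmyyyyyyyyyddmmmmmmmmmmmmmmmmm
211 oooooddddddddddddmyyyyyyyyyddmmmmmmmmmmmmmmmmm
212 oyoyddddddddddddddyyyyyyyyyddmmmymmmmmmmmmmmmm
213 ooddddddddddddddddyyyyyyyyyddmmmmmmmmmmmmmmmmm
214 oooddddddddddddddmyyyyyyyyyddmmmmmmmmmmmmmmmmm
215 oooddddddddddddddmyyyyyyyyyddmmmmmmmmmmmmmmmmm
216 ooodddddddddddddddyyyyyyyydddmmmmmmmmmmmmmmmmm
217 oooddddddddddddddddyyyyyyydddymmmmmmmmmmmmmmmm
218 dddddddddddddddddddyyyyyyyydmmmmmmmmmmmmmmmmmm
219 ddddddddddddddddddmyyyyyyyyddmmmmmmmmmmmmmmmmm
```

Request:
{"method": "carry_out", "body": {"targets": [[0.2, -0.7, 0, 0, -1], [0.2, -0.7, 0, 0, -1], [0, -0.5, 0, 0, -1], [0, -0.5, 0, 0, -1], [0, -0.5, 0, 0, -1], [0, 0, 0, 0, -1]]}}

```text
t: 6.75
eef_pos: [0.5512, -0.2356, 0.0512]
tool_rot: [-0.0, 0.996, 0.086, -0.0]
contact_force: [0.0, 0.2, -0.0]
gripper_width: 0.002
grasp_force: 0.0
```

```bash
cat >> h.py <<'E'
import cv2
def mask(n,lo,hi,box):
    im=imaging.read_camera(n); h=cv2.inRange(cv2.cvtColor(im,cv2.COLOR_RGB2HSV),lo,hi); x,y,w,k=box
    m=np.zeros_like(h); m[y:y+k,x:x+w]=h[y:y+k,x:x+w]; return im,m
def plate():
    im,m=mask("side",(5,150,60),(14,255,255),(300,200,60,70)); ys,xs=np.nonzero(m); print("orange n",len(ys),"bottom",ys.max(),"x at bottom",xs[ys>=ys.max()-1].mean(),"centroid",xs.mean().round(1),ys.mean().round(1))
E
python3 -c "
from h import *
st();plate()"
```

```text
t 6.75 station [ -15.7 -206.6] z 51.2 yaw 9.84 q [-0.     0.996  0.086 -0.   ] F st [0.06 0.24] -0.02 w 0.002430814507355464 gf 0.0
orange n 225 bottom 262 x at bottom 324.0 centroid 319.0 246.4
```

Request:
{"method": "carry_out", "body": {"targets": [[0.2, -0.3, 0, 0, -1], [0.2, -0.3, 0, 0, -1], [0, -0.3, 0, 0, -1], [0, -0.3, 0, 0, -1], [0, 0, 0, 0, -1], [0, 0, 0, 0, -1]]}}

```text
t: 7.4
eef_pos: [0.5532, -0.2242, 0.0512]
tool_rot: [0.0, 0.996, 0.085, -0.0]
contact_force: [-0.8, 0.0, 0.3]
gripper_width: 0.003
grasp_force: 0.0
```

```bash
python3 -c "
from h import *
st();plate()"
```

```text
t 7.4 station [ -11.9 -195.7] z 51.2 yaw 9.78 q [ 0.     0.996  0.085 -0.   ] F st [-0.78  0.17] 0.35 w 0.0028372297638480834 gf 0.0
orange n 278 bottom 262 x at bottom 324.3 centroid 321.2 247.7
```

Request:
{"method": "carry_out", "body": {"targets": [[0.2, -0.3, 0, 0, -1], [0, -0.3, 0, 0, -1], [0, -0.3, 0, 0, -1], [0, 0, 0, 0, -1]]}}

```text
t: 7.85
eef_pos: [0.5536, -0.2143, 0.0512]
tool_rot: [-0.0, 0.996, 0.086, -0.0]
contact_force: [0.6, 0.0, -0.3]
gripper_width: 0.0
grasp_force: 0.0
```

Run:
```python
from h import *
st();plate()
e=bot.get_obs()["eef_pos"]
for n in("side",):
    im=imaging.read_camera(n); u,v=map(round,proj(n,e)); print(n,u,v,"window origin",u-30,v-30)
    h=cv2.cvtColor(im,cv2.COLOR_RGB2HSV)[v-30:v+12,u-30:u+24].astype(int)
    for r in range(h.shape[0]):
        print(v-30+r,"".join("+" if (r==30 and c==30) else ("#" if p[2]<35 else "o" if 5<=p[0]<=16 and p[1]>120 else "y" if 17<=p[0]<=30 and p[1]>70 else "d" if p[2]<62 else "m" if p[2]<110 else ".") for c,p in enumerate(h[r])))
```

```text
t 7.85 station [  -9.8 -186. ] z 51.2 yaw 9.82 q [-0.     0.996  0.086 -0.   ] F st [ 0.6  -0.06] -0.29 w 0.0004010687251237529 gf 0.0
orange n 316 bottom 262 x at bottom 323.8 centroid 322.6 248.3
side 330 257 window origin 300 227
227 dddm...mooooo....m##################d######dm.yyyyyyyy
228 dddmm...oooo......#########################dm.yyyyyyyy
229 ddddm...mooom.....m########################mmm.yyyyyyy
230 ddddmm..mooom......d######################dmmm.yyyyyyy
231 ddddmm..moooo......m#####################dmmmmm.yyyyyy
232 dddddm...mooo.......m###################dmmmmmm.yyyyyy
233 dddddmm...ooom.......md################dmmmmmmmm.yyyyy
234 ddddddm...mooom........d###############dmmmmmmmm.yyyyy
235 ddddddmm..mooomm.......d###############mmmmmmmmmm.yyyy
236 dddddddm..mooooom......m##############m.mmmmmmmmm.yyyy
237 dddddddm...moooooommmmomd#############...mmmmmmmmm.yyy
238 dddddddmm...ooooooooooooo##########dd#m...mmmmmmmm..yy
239 ddddddddm...mooooooooooood########ddd#m....mmmmmmm..yy
240 ddddddddmm..mooooooooooood########ddddd.....mmmmmmm.yy
241 ddddddddmm...ooooooooooood########dmd
[... 910 characters left out ...]
mmmmmmmmmmmmmmmmmoooooooooo+ooooooooooommmmmmmmmmmm
258 yym.mmmmmmmmmmmmmmmdoooooooooooooooooooommmmmmmmmmmmmm
259 yyymmmmmmmmmmmmmmmmmoooooooooooooooommddddmmmmmmmmmmmm
260 yyymmmmmmmmmmmmmmmmmdoooooooooooommddddmmmmmmmmmmmmmmm
261 yyymmmmmmmmmmmmmmmmmdooooooooommdddddddmmmmmmmmmmmmmmm
262 y...mmmmmmmmmmmmmmmmmmooooomdddddddddddmmmmmmmmmmmmmmm
263 ....mmmmmmmmmmmmmmmmmdmodddddddddddddddmmmmmmmmmmmmmmm
264 .....mmmmmmmmmmmmmmmmmddddddddddddddddmmmmmmmmmmmmmmmm
265 .....mmmmmmmmmmmmmmmmmdddddddddddddddddmmmmmmmmmmmmmmm
266 m....m.mmmmmmmmmmmmmmmmdddddddddddddddmmmmmmmmmmmmmmmm
267 mmmmyymmmmmmmmmmmmmmmmmdddddddddddddddmmmmmmmmmmmmmmmm
268 yyyyyymmmmmmmmmmmmmmmmmdddddddddddddddmmmmmmmmmmmmmmmm
```

Request:
{"method": "carry_out", "body": {"targets": [[0, 1.8, 0, 0, -1], [0, 1.8, 0, 0, -1], [0, 0, 1, 0, -1], [0, 0, 1, 0, -1], [0, 0, 0.3, 0, -1], [0, 0, 0.3, 0, -1], [0, 0, 0.3, 0, -1], [0, 0, 0, 0, -1], [0, 0, 0, 0, -1]]}}

```text
t: 8.85
eef_pos: [0.56, -0.2503, 0.0224]
tool_rot: [0.0, 0.996, 0.085, 0.0]
contact_force: [1.4, -0.5, -0.2]
gripper_width: -0.002
grasp_force: 0.0
```

```bash
cat >> h.py <<'E'
def asc(n,L=30,R=24,U=30,D=12,e=None):
    e=bot.get_obs()["eef_pos"] if e is None else e
    im=imaging.read_camera(n); u,v=map(round,proj(n,e)); print(n,u,v,"window origin",u-L,v-U)
    h=cv2.cvtColor(im,cv2.COLOR_RGB2HSV)[v-U:v+D,u-L:u+R].astype(int)
    for r in range(h.shape[0]):
        print(v-U+r,"".join("+" if (r==U and c==L) else ("#" if p[2]<35 else "o" if 5<=p[0]<=16 and p[1]>120 else "B" if 100<=p[0]<=125 and p[1]>120 else "y" if 17<=p[0]<=30 and p[1]>70 else "d" if p[2]<62 else "m" if p[2]<110 else ".") for c,p in enumerate(h[r])))
E
python3 -c "
from h import *
st();asc('side')"
```

```text
t 8.85 station [  -9.7 -222.6] z 22.4 yaw 9.79 q [0.    0.996 0.085 0.   ] F st [ 1.26 -0.69] -0.2 w -0.002072699702477588 gf 0.0
side 334 272 window origin 304 242
242 dddddm...moooooooo#########ddddddd##########dmmm.yyyyy
243 dddddmm..moooooooo##########################mmmm.yyyyy
244 ddddddm..mooooooood#################d#######mmmmm.yyyy
245 ddddddm..mmoooooooo########################dmmmmm.yyyy
246 ddddddm..mdooooooooo#######################mmmmmmm.yyy
247 ddddddm..mdoooooooood#####################dmmmmmmm.yyy
248 ddddddm..mddooooooooo####################dmmmmmmmmm.yy
249 ddddddm...ddooooooooood#################dmmmmmmmmmm.yy
250 dddddd...mddmooooooooood################mmmmmmmmmmmm.y
251 ddddddm..mdddooooooooooo###############dmmmmmmmmmmmm.y
252 ddddddmmmmdddoooooooooood##############dmmmmmmmmmmmmm.
253 mmmmdmmddmmmmmooooooooooo##############mmmmmmmmmmmmmm.
254 mmmmmmmmmmmmmmoooooooooood#############mmmmmmmmmmmmmmm
255 mmmmmmmmmmmmmmdooooooooooo#########ddd#mmmmmmmmmmmmmmm
256 mmmmmmmmmmmmmmmooooooooooo########dddd#mmmmmmmmmmmmmmm
257 mmmmmmmmmmmmmmmmoooooooooo########ddmddmmmmmmm
[... 842 characters left out ...]
ymmmmmmmmmmmmmmmmdmmmmmmmmm+mmmmmm.mmmmmyyyyyyyyyyy
273 yyyymmmmmmmmmmmmmmmmmmmmmmmmmmmmmm.mmmmmyyyyyyyyyyyyyy
274 yyyymmmmmmmmmmmmmmmmmmmmmmmmmmmmmmmmmyyyyyyyyyyyyyyyyy
275 yyyyymmmmmmmmmmmmmmmmmmmmmmmmmmmmmyyyyyyyyyyyyyyyyyyyy
276 yyyyymmmmmmmmmmmmmmmmmmmmmmmmmyyyyyyyyyyyyyyyyyyyyyyyy
277 yyyyy..mmmmmmmmmmmmmmmddddmyyyyyyyyyyyyyyyyyyyyyyyyyyy
278 yyyyyymmmmmmmmmmmmdddddmmyyyyyyyyyyyyyyyyyyyyyyyyyyyyy
279 yyyyyym.mmmmmmmmmmddmyyyyyyyyyyyyyyyyyyyyyyyyyyyyyyyyy
280 yyyyyyymmmmmmmmmmmyyyyyyyyyyyyyyyyyyyyyyyyyyyyyyyyyyyy
281 yyyyyyymmmmmmmmyyyyyyyyyyyyyyyyyyyyyyyyyyyyyyyyyyyyyyy
282 yyyyyyymmmmyyyyyyyyyyyyyyyyyyyyyyyyyyyyyyyyyyyyyyyyyyy
283 yyyyyyyymyyyyyyyyyyyyyyyyyyyyyyyyyyyyyyyyyyyyyyyyyyyyy
```

Request:
{"method": "carry_out", "body": {"targets": [[0, 0, 0.3, 0, -1], [0, 0, 0.3, 0, -1], [0, 0, 0.3, 0, -1], [0, 0, 0.3, 0, -1], [0, 0, 0, 0, -1]]}}

```text
t: 9.4
eef_pos: [0.5594, -0.2503, 0.0096]
tool_rot: [-0.0, 0.996, 0.085, -0.0]
contact_force: [-0.1, 0.0, 0.3]
gripper_width: -0.0
grasp_force: 0.0
```

Request:
{"method": "carry_out", "body": {"targets": [[0, 0, 0.3, 0, -1], [0, 0, 0, 0, -1]]}}

```text
t: 9.6
eef_pos: [0.5595, -0.2504, 0.0068]
tool_rot: [-0.0, 0.996, 0.085, -0.0]
contact_force: [0.2, -0.6, -1.5]
gripper_width: -0.006
grasp_force: 0.0
```

Request:
{"method": "carry_out", "body": {"targets": [[0, 0, 0.3, 0, -1], [0, 0, 0, 0, -1]]}}

```text
t: 9.8
eef_pos: [0.5595, -0.2505, 0.0038]
tool_rot: [-0.0, 0.996, 0.085, -0.0]
contact_force: [-0.3, 0.2, -0.0]
gripper_width: -0.005
grasp_force: 0.0
```

Request:
{"method": "carry_out", "body": {"targets": [[0, 0, 0.3, 0, -1], [0, 0, 0.3, 0, -1], [0, 0, 0, 0, -1]]}}

```text
t: 10.1
eef_pos: [0.5594, -0.2503, -0.0023]
tool_rot: [-0.0, 0.996, 0.085, -0.0]
contact_force: [-0.1, 0.1, 0.2]
gripper_width: -0.001
grasp_force: 0.0
```

Request:
{"method": "carry_out", "body": {"targets": [[0, 0, 0.3, 0, -1], [0, 0, 0.3, 0, -1], [0, 0, 0, 0, -1]]}}

```text
t: 10.4
eef_pos: [0.5594, -0.2504, -0.0083]
tool_rot: [-0.0, 0.996, 0.085, -0.0]
contact_force: [0.0, -0.2, 0.2]
gripper_width: 0.0
grasp_force: 0.0
```

Request:
{"method": "carry_out", "body": {"targets": [[0, 0, 0.3, 0, -1], [0, 0, 0, 0, -1]]}}

```text
t: 10.6
eef_pos: [0.5595, -0.2504, -0.0112]
tool_rot: [-0.0, 0.996, 0.085, -0.0]
contact_force: [-0.2, -0.0, 1.2]
gripper_width: -0.003
grasp_force: 0.0
```

Request:
{"method": "carry_out", "body": {"targets": [[0, 0, 0.3, 0, -1], [0, 0, 0, 0, -1]]}}

```text
t: 10.8
eef_pos: [0.5595, -0.2504, -0.0142]
tool_rot: [-0.0, 0.996, 0.085, -0.0]
contact_force: [0.1, -0.4, -0.9]
gripper_width: 0.002
grasp_force: 0.0
```

Request:
{"method": "carry_out", "body": {"targets": [[0, 0, 0.3, 0, -1], [0, 0, 0, 0, -1]]}}

```text
t: 11.0
eef_pos: [0.5595, -0.2504, -0.0172]
tool_rot: [-0.0, 0.996, 0.085, -0.0]
contact_force: [0.8, 0.1, 0.0]
gripper_width: 0.001
grasp_force: 0.0
```

Request:
{"method": "carry_out", "body": {"targets": [[0, 0, 0.3, 0, -1], [0, 0, 0, 0, -1]]}}

```text
t: 11.2
eef_pos: [0.5601, -0.2513, -0.0197]
tool_rot: [0.0, 0.996, 0.085, 0.0]
contact_force: [1.1, -2.5, 0.8]
gripper_width: 0.004
grasp_force: 0.0
```

```bash
python3 -c "
from h import *
st();asc('side',24,16,20,8);asc('top',24,24,20,14)"
```

```text
t 11.2 station [  -9.7 -223.6] z -19.7 yaw 9.74 q [0.    0.996 0.085 0.   ] F st [ 0.69 -2.63] 0.76 w 0.0036246490749439696 gf 0.0
side 334 279 window origin 310 259
259 mmmmmmmmmmoooooooo###############dmmmmmm
260 mmmmmmmmmmdoooooood##############mmmmmmm
261 mmmmmmmmmmdoooooooo#############dmmmmmmm
262 mmmmmmmmmmmmooooomd#############dmmmmmmm
263 mmmmmmmmmmmdoodddddd#########ddd#mmmm.mm
264 mmmmmmmmmmmmdddddddd#######ddddd#mmmmmmm
265 mmmmmmmmmmmmdddddddd########dddddmmmmmmm
266 mmmmmmmmmmmmmdddddddd#######ddmmmmmmmmmm
267 mmmmmmmmmmmmmddddddddd######ddmmmmmmmmmm
268 mmmmmmmmmmmmmddddddddd######ddmmmmmmmmmm
269 mmmmmmmmmmmmmddddddddd######ddmmmmmmmmmm
270 mmmmmmmmmmmmmdddddddddd#####ddmmmdmmmmmm
271 mmmmmmmmmmmmmddddddddmmm##ddddmmmd#dmmdm
272 mmmmmmmmmmmmmddddddddmmd###ddddmmd##myyy
273 mmmmmmmmmmmmmddddddddmmd######dmmdd#yyyy
274 mmmmmmmmmmmmmddddddddmmd######dmmdd#yyyy
275 mmmmmmmmmmmmmmddddddddmm######dddmyyyyyy
276 mmmmmmmmmmmm.mmddddddddmyyyy##yyyyyyyyyy
277 .mmmmmmmmmmmmmmmmdddmyyyyyyyyyyyyyyyyyyy
278 mmmmmmmmmmmm..mmdmyyyyyyyyyyyyyyyyyyyyyy
279 mmmmmmmmmmmmmmmyyyyyyyyy+yyyyy
[... 1461 characters left out ...]
mmmmmmmmmmm
210 ooooooooooooooooddddddddddd#dddmmmmmmmmmmmmmmmmm
211 ooooooooooooooodddddddddddddddydmmmmymmmmmmmmmmm
212 oooooooooooyyodddddddddddddddydmymmmmmmmmmmmmmmm
213 oooooooooooyoodddddddddddddddddmmmmmmmmmmmmmmmmm
214 oooooooooooooodddddddddddddddddddmmmmmmmmmmmmmmm
215 ooooooooooooooddddddddddddddddddmmmmmmmmmmmmmmmm
216 ooooooooooooooddddddddddddddddddmmmmmmmmmmmmmmmm
217 oooooooooooooodddddddddddddddddyymmmmmmmmmmmmmmm
218 ooooooooddddddddddddddddddddddydmmmmmmmmmmmmmmmm
219 oodddddddddddddddddddddddddddddddmmmmmmmmmmmmmmm
220 ddddddddddddddddddddddddddddddydmmmmmmmmmmmmmmmm
221 dddddddddddddddddddddddddddddddddmmmmmmmmmmmmmmm
222 ddddddddddddddddddddddddddddddddmmmmmmmmmmmmmmmm
```

Run:
```python
from h import *
for uv in((332,275),(337,275),(344,274)):
  for z in(.008,.02,.03): 
    p=plane("side",*uv,z)*1000; print(uv,z,np.round(RS.T@(p[:2]-TS)))
for uv in((377,205),(380,209),(391,209),(385,203)):
  for z in(.03,.1): 
    p=plane("top",*uv,z)*1000; print("top",uv,z,np.round(RS.T@(p[:2]-TS)))
```

```text
(332, 275) 0.008 [ -16. -224.]
(332, 275) 0.02 [ -19. -230.]
(332, 275) 0.03 [ -21. -236.]
(337, 275) 0.008 [  -2. -229.]
(337, 275) 0.02 [  -5. -235.]
(337, 275) 0.03 [  -7. -241.]
(344, 274) 0.008 [  19. -233.]
(344, 274) 0.02 [  16. -239.]
(344, 274) 0.03 [  14. -245.]
top (377, 205) 0.03 [   2. -174.]
top (377, 205) 0.1 [  -9. -164.]
top (380, 209) 0.03 [ -12. -181.]
top (380, 209) 0.1 [ -22. -171.]
top (391, 209) 0.03 [ -17. -214.]
top (391, 209) 0.1 [ -27. -202.]
top (385, 203) 0.03 [   4. -199.]
top (385, 203) 0.1 [  -7. -188.]
```

Request:
{"method": "carry_out", "body": {"targets": [[0, 0, 0.2, 0, -1], [0, 0, 0, 0, -1]]}}

```text
t: 11.5
eef_pos: [0.5606, -0.252, -0.0211]
tool_rot: [0.001, 0.996, 0.085, 0.001]
contact_force: [1.3, -4.3, 2.5]
gripper_width: 0.002
grasp_force: 0.0
```

The reported TCP reads about 25 mm too low: in side view the tip is consistently about 4 px higher, and at reported z = −20 there was still no floor contact. At reported z = 51 the tip was therefore above the push plate. I'll raise it to a true height of about 40 mm and push.

Request:
{"method": "carry_out", "body": {"targets": [[0, 0.5, -1, 0, -1], [0, 0.5, -1, 0, -1], [0, 0, -1, 0, -1], [0, -0.5, 0, 0, -1], [0, -0.5, 0, 0, -1], [0, -0.5, 0, 0, -1], [0, 0, 0, 0, -1]]}}

```text
t: 12.2
eef_pos: [0.5585, -0.2437, 0.0077]
tool_rot: [-0.001, 0.996, 0.086, -0.0]
contact_force: [-0.2, 0.1, 0.3]
gripper_width: 0.005
grasp_force: 0.0
```

```bash
python3 -c "
from h import *
st();plate()"
```

```text
t 12.2 station [ -10.  -215.8] z 7.7 yaw 9.88 q [-0.001  0.996  0.086 -0.   ] F st [-0.16  0.11] 0.31 w 0.004645960198165854 gf 0.0
orange n 193 bottom 262 x at bottom 323.6666666666667 centroid 318.6 246.9
```

Request:
{"method": "carry_out", "body": {"targets": [[0, -0.4, 0, 0, -1], [0, -0.4, 0, 0, -1], [0, 0, 0, 0, -1]]}}

```text
t: 12.55
eef_pos: [0.5575, -0.2368, 0.0081]
tool_rot: [-0.0, 0.996, 0.086, -0.0]
contact_force: [-0.4, 0.9, 0.5]
gripper_width: -0.003
grasp_force: 0.0
```

Request:
{"method": "carry_out", "body": {"targets": [[0, -0.4, 0, 0, -1], [0, -0.4, 0, 0, -1], [0, 0, 0, 0, -1]]}}

```text
t: 12.85
eef_pos: [0.5562, -0.2289, 0.0082]
tool_rot: [-0.0, 0.996, 0.086, -0.0]
contact_force: [0.4, 0.4, 0.9]
gripper_width: 0.002
grasp_force: 0.0
```

```bash
python3 -c "
from h import *
st();plate()"
```

```text
t 12.85 station [  -9.8 -200.9] z 8.2 yaw 9.82 q [-0.     0.996  0.086 -0.   ] F st [0.48 0.27] 0.95 w 0.001511252382525641 gf 0.0
orange n 190 bottom 262 x at bottom 323.3333333333333 centroid 319.1 247.2
```

Request:
{"method": "carry_out", "body": {"targets": [[0, -0.4, 0, 0, -1], [0, -0.4, 0, 0, -1], [0, 0, 0, 0, -1]]}}

```text
t: 13.2
eef_pos: [0.5548, -0.221, 0.0082]
tool_rot: [-0.0, 0.996, 0.086, -0.0]
contact_force: [-0.3, -0.9, -1.0]
gripper_width: 0.004
grasp_force: 0.0
```

Request:
{"method": "carry_out", "body": {"targets": [[0, -0.4, 0, 0, -1], [0, -0.4, 0, 0, -1], [0, 0, 0, 0, -1]]}}

```text
t: 13.5
eef_pos: [0.5534, -0.2137, 0.0083]
tool_rot: [0.0, 0.996, 0.085, -0.0]
contact_force: [-1.1, -0.8, 0.3]
gripper_width: 0.001
grasp_force: 0.3
```

```bash
python3 -c "
from h import *
st();plate();asc('side',24,16,24,14)"
```

```text
t 13.5 station [  -9.9 -185.5] z 8.3 yaw 9.78 q [ 0.     0.996  0.085 -0.   ] F st [-1.25 -0.59] 0.29 w 0.0010977145190711058 gf 0.26757183484733105
orange n 196 bottom 260 x at bottom 323.0 centroid 318.7 245.0
side 330 264 window origin 306 240
240 ddmm..moooooood###################m...mm
241 dddm...moooooood#################d...mmm
242 dddm...mooooooood################dm.mmmm
243 dddmm..moooooooood###############dmmmmmm
244 dddmm..moooooooooo##############mmddmmmm
245 ddddm..mmoooooooooo#############dmmmmmmm
246 dddmm..mdoooooooooo#############dmmmmmmm
247 ddddm..mdmoooooooood#######dddd#dmmmmmmm
248 ddddm..mddoooooooood#######dddd#o.mmmmmm
249 ddddm...ddoooooooood########dmddo.mmmmmm
250 dddd...mddmooooooooo#######ddmmmoo.mmmmm
251 ddddm..mdddoooooooood######ddmmmooommmmm
252 ddddmmmmdddooooooooom#######dmmmooo.mmmm
253 mmdmmddmmmmmoooooooom#######dmmmmmoommmm
254 mmmmmmmmmmmmoooooooom######dddmmddommmmm
255 mmmmmmmmmmmmmooooooommd##dddddmmd#dmmmmm
256 mmmmmmmmmmmmmooooooommmd##d#ddmmddddmmmm
257 mmmmmmmmmmmmmooooooommmd#####dmmmd#dmmmm
258 mmmmmmmmmmmmmdooooooommd#####ddmdd#dmmm
[... 156 characters left out ...]
dddddddddddddddddmmmmmmmm
263 mmmmmmmmmmmmmmmmmdddddddddddddddmmmmmmmm
264 mmmmmmmmmmmmmmmmmddddddd+dddddddmmmmmmmm
265 mmmmmmmmmmmmmmmmdddddddddddddddmmmmmmmmm
266 mmmmmmmmmmmmdddddddddddddddddddmmmmmmmmm
267 mmmmmmmmmmmmddddddddddddddddmmmmmmmmmmmm
268 mmmmmmmmmmmmmddddddddddddddmmmmmmmmmmmmm
269 mmmmmmmmmmmmmmdddddddddddddmmmmmm.mmmmmm
270 ymmmmmmmmmmmmmdddddddddddddmmmmmm.mmmmmm
271 ym.mmmmmmmmmmmmmdddddddddddmmmmmmmmmmm..
272 yymmmmmmmmmmmm.mdddddddddddmmmmmmmmmmmmm
273 yymmmmmmmmmmmmmmdddddddddddmmmmmmmmmmmyy
274 yymmmmmmmmmmmmmddddddddddddmmmmmmmmyyyyy
275 yyymmmmmmmmmmmmdddddddddddddmmmmyyyyyyyy
276 yyymmmmmmmmmmmmddddddddddddmmyyyyyyyyyyy
277 yyyymmmmmmmmmmmdddddddddyyyyyyyyyyyyyyyy
```

Request:
{"method": "carry_out", "body": {"targets": [[-0.4, 0.8, 0, 0, -1], [-0.4, 0, 0, 0, -1], [0, -0.8, 0, 0, -1], [0, -0.5, 0, 0, -1], [0, -0.5, 0, 0, -1], [0, -0.5, 0, 0, -1], [0, -0.5, 0, 0, -1], [0, -0.5, 0, 0, -1], [0, -0.5, 0, 0, -1], [0, -0.5, 0, 0, -1], [0, 0, 0, 0, -1]]}}

```text
t: 14.7
eef_pos: [0.5397, -0.1796, 0.0082]
tool_rot: [-0.0, 0.996, 0.086, -0.0]
contact_force: [0.6, 0.0, 0.4]
gripper_width: -0.0
grasp_force: 0.0
```

```bash
python3 -c "
from h import *
st();plate();asc('side',24,16,24,10)"
```

```text
t 14.7 station [ -17.6 -149.5] z 8.2 yaw 9.84 q [-0.     0.996  0.086 -0.   ] F st [ 0.57 -0.08] 0.4 w -0.00044374966333033934 gf 0.0
orange n 140 bottom 251 x at bottom 318.25 centroid 318.9 236.7
side 323 255 window origin 299 231
231 ddddddm..mmoood###################m...mm
232 ddddddm...mooooo#################d....mm
233 ddddddmm..mmooooo###############doo....m
234 dddddddm...moooooo##############doo....m
235 dddddddmm..mooooood#############dooo....
236 ddddddddm..mmoooooo#############oooo....
237 ddddddddm...mooooood##########d#oooom...
238 ddddddddmm..mooooooo########ddd#dooomm..
239 dddddddddm...moooooo#######dddd#doooomm.
240 dddddddddmm..moooooo#######ddmddoooooomm
241 dddddddddmm...moooood#######dmmmoooooomm
242 ddddddddddm...moooooo#######dmmmoooooo.m
243 ddddddddddmm..mooooooy######dmmmmooooo.m
244 ddddddddddmm..mdoooood######dmmmmmooooo.
245 dddddddddddm..mdoooood#####dddmmd#doooom
246 dddddddddddm..mdmoooomdd##ddddmmd##doomm
247 dddddddddddm..mddoooommm###d#ddmdd#dddmm
248 dddddddddddm..mddoooommm#####ddmmd##ddmm
249 dddddddddddm...ddmooommm#####ddddd#dmmmm
250 mdddddddddd...mdddooommm######ddddddmmmm
251 ymdddddddddm..mdddoooommd####dddddddmmmm
252 ymmmdddddddmmmmdddmmdddddddddddddddmmmmm
253 ym.mmmmmmdmmddmmmmmddddddddddddddddmmmmm
254 yymmmmmmmmmmmmmmmmmmdddddddddddddddmmmmm
255 yymmmmmmmmmmmmmmmmmmdddd+ddddddddddmmmmm
256 yy.mmmmmmmmmmmmmmdddddddddddddddddmmmmmm
257 yyymmmmmmmmmmmmddddddddddddddddddmmmmmmm
258 yyym.mmmmmmmmdddddddddddddddddmmmmmmmmmm
259 yyyymmmmmmmmmddddddddddddddmmmmmmmmmmmmm
260 yyyymmmmmmmmmmddddddddddddddmmmmmmmmmmmm
261 yyyymmmmmmmmmmmdddddddddddddmmmmmmmmmmmm
262 yy...mmmmmmmmmmmddddddddddddmmmmmmmmmmmm
263 y....mmmmmmmmmmmddddddddddddmmmmmmmmmmmm
264 .......mmmmmmmmmdddddddddddmmmmmmmmmmmmm
```

Request:
{"method": "carry_out", "body": {"targets": [[0, -0.4, 0, 0, -1], [0, -0.4, 0, 0, -1], [0, -0.4, 0, 0, -1], [0, -0.2, 0, 0, -1], [0, -0.2, 0, 0, -1], [0, 0, 0, 0, -1]]}}

```text
t: 15.4
eef_pos: [0.537, -0.1648, 0.0083]
tool_rot: [-0.0, 0.996, 0.085, 0.0]
contact_force: [0.8, -1.8, 0.8]
gripper_width: -0.002
grasp_force: 1.1
```

Request:
{"method": "carry_out", "body": {"targets": [[0, -0.2, 0, 0, -1], [0, -0.2, 0, 0, -1], [0, -0.1, 0, 0, -1], [0, 0, 0, 0, -1]]}}

```text
t: 15.8
eef_pos: [0.5362, -0.1601, 0.0083]
tool_rot: [-0.0, 0.996, 0.085, 0.0]
contact_force: [-0.4, -4.1, 2.4]
gripper_width: -0.002
grasp_force: 1.7
```

```bash
python3 -c "
from h import *
st();plate()"
```

```text
t 15.8 station [ -17.8 -129.6] z 8.3 yaw 9.77 q [-0.     0.996  0.085  0.   ] F st [-1.1  -3.99] 2.36 w -0.0023543794425232123 gf 1.675303727388382
orange n 142 bottom 246 x at bottom 316.5 centroid 316.1 230.8
```

Request:
{"method": "carry_out", "body": {"targets": [[0, -0.1, 0, 0, -1], [0, -0.1, 0, 0, -1], [0, -0.1, 0, 0, -1], [0, 0, 0, 0, -1]]}}

```text
t: 16.25
eef_pos: [0.5356, -0.1572, 0.0083]
tool_rot: [0.0, 0.996, 0.085, 0.0]
contact_force: [0.5, -3.2, 1.9]
gripper_width: -0.001
grasp_force: 2.1
```

Request:
{"method": "carry_out", "body": {"targets": [[0, -0.1, 0, 0, -1], [0, -0.1, 0, 0, -1], [0, -0.1, 0, 0, -1], [0, 0, 0, 0, -1]]}}

```text
t: 16.65
eef_pos: [0.5358, -0.1561, 0.0086]
tool_rot: [0.001, 0.996, 0.085, 0.001]
contact_force: [1.7, -10.0, 1.6]
gripper_width: 0.0
grasp_force: 4.4
```

```bash
python3 -c "
from h import *
st();plate()"
```

```text
t 16.65 station [ -17.4 -125.6] z 8.6 yaw 9.7 q [0.001 0.996 0.085 0.001] F st [ 1.000e-02 -1.015e+01] 1.58 w 0.00012819952857537323 gf 4.387547671794891
orange n 136 bottom 245 x at bottom 315.6666666666667 centroid 315.8 229.0
```

Request:
{"method": "carry_out", "body": {"targets": [[0, -0.1, 0, 0, -1], [0, 0, 0, 0, -1], [0, 0, 0, 0, -1]]}}

```text
t: 17.0
eef_pos: [0.536, -0.1559, 0.0088]
tool_rot: [0.001, 0.996, 0.084, 0.001]
contact_force: [2.7, -10.3, 1.7]
gripper_width: -0.004
grasp_force: 5.3
```

```bash
python3 -c "
from h import *
st();plate()
im,m=mask('side',(0,170,60),(4,255,255),(280,190,60,40)); ys,xs=np.nonzero(m); print('red',len(ys),xs.min(),xs.max(),ys.min(),ys.max())"
```

```text
t 17.0 station [ -17.2 -125.5] z 8.8 yaw 9.66 q [0.001 0.996 0.084 0.001] F st [  0.89 -10.56] 1.74 w -0.003725189641167523 gf 5.331267267465591
orange n 148 bottom 244 x at bottom 316.0 centroid 316.1 229.7
red 30 297 306 206 211
```

Request:
{"method": "carry_out", "body": {"targets": [[0, 1, 0, 0, -1], [0, 1, 0, 0, -1], [0, 0, -3, 0, -1], [0, 0, -3, 0, -1], [0, 0, -3, 0, -1], [0, 0, -3, 0, -1], [0, 0, -3, 0, -1], [0, 0, -3, 0, -1], [0, 0, -3, 0, -1], [0, 0, -3, 0, -1], [0, -2, 0, 0, -1], [0, -3, 0, 0, -1]]}}

```text
t: 18.3
eef_pos: [0.53, -0.1245, 0.2488]
tool_rot: [0.0, 0.996, 0.084, 0.001]
contact_force: [0.8, 1.4, -1.5]
gripper_width: -0.002
grasp_force: 0.0
```

Request:
{"method": "carry_out", "body": {"targets": [[0, -3, 0, 0, -1], [0, -3, 0, 0, -1], [0, -3, 0, 0, -1], [0, -3, 0, 0, -1], [0, -3, 0, 0, -1], [0, -3, 0, 0, -1], [0, -3, 0, 0, -1], [0, -3, 0, 0, -1], [0, -3, 0, 0, -1], [0, -1, 0, 0, -1], [0, 0, 0, 0, -1], [0, 0, 0, 0, -1]]}}

```text
t: 19.5
eef_pos: [0.4824, 0.1509, 0.2478]
tool_rot: [0.0, 0.996, 0.085, -0.0]
contact_force: [-0.8, -0.1, 0.5]
gripper_width: -0.0
grasp_force: 0.0
```

```bash
python3 -c "
from h import *
st();plate();asc('side',34,30,34,16);asc('top',34,30,24,20)"
```

```text
t 19.5 station [-17.8 185.9] z 247.8 yaw 9.72 q [ 0.     0.996  0.085 -0.   ] F st [-0.79  0.02] 0.54 w -0.00013907874557536918 gf 0.0
orange n 480 bottom 244 x at bottom 318.45454545454544 centroid 319.6 229.5
side 287 129 window origin 253 95
95 yyyyyyyyyyyyymddddddddddd#############dm.....mm.yyyyyyyyyyyyyyyy
96 yyyyyyyyyyyyymmmmmm......##############ddmmmmyyyyyyyyyyyyyyyyyyy
97 yyyyyyyyyyyyy............d##############yyyyyyyyyyyyyyyyyyyyyyyy
98 yyyyyyyyyyyyy.......mmmmmd#############yyyyyyyyyyyyyyyyyyyyyyyyy
99 yyyyyyyyyyyyyymmmmmyyyyyyy########ddd##yyyyyyyyyyyyyyyyyyyyyyyyy
100 yyyyyyyyyyyyyyyyyyyyyyyyyy#######dddd##yyyyyyyyyyyyyyyyyyyyyyyyy
101 yyyyyyyyyy.yyyyyyyyyyyyyyy########ddd##yyyyyyyyyyyyyyyyyyyyyyyyy
102 yyyyyyyyyyyyyyyyyyyyyyyyyyy#######dmdd#yyyyyyyyyyyyyyyyyyyyyyyyy
103 yyyyyyyyyyyyyyyyyyyyyyyyyyy#######ddmd#yyyyyyyyyyyyyyyyyyyyyyyyy
104 yyyyyyyyyyyyyyyyyyyyyyyyyyy#######dmmd#yyyyyyyyyyyyyyyyyyyyyyyyy
105 yyyyyyyyyyyyyyyyyyyyyyyyyyyy######ddmddyyyyyyyyyyyyyyyyyyyyyyyyy
106 yyyyyyyyyyyyyyyyyyyyyyyyyyyy######ddmmdyyyyyyyyyyyyyyyyyyyyyyyyy
107 yyyyyyyyyyyyyyyyyyyyyyyyyyyy
[... 4959 characters left out ...]
dddddddddd
229 mmmmmmmmmmmmmmmmmmmmmmmmmmmmmmmmmmmmmdddddydddmyyyyyymdddddddddd
230 mmmmmmmmmmmmmmmmmmmmmmmmmmmmmmmmmmmmmmdyddydyyyyyyyyymdddddddddd
231 mmmmmmmmmmmmmmmmmmmmmmmmmmmmmmmmmmmmmmddddydddyyyyyyyydddddddddd
232 mmmmmmmmmmmmmmmmmmmmmmmmmmmmmmmmmmmmmmddddddddyyyyyyyydddddddddd
233 mmmmmmmmmmmmmmmmmmmmmmmmmmmmmmmmmmmmmmmddddddddyyyyyyydddddddddd
234 mmmmmmmmmmmmmmmmmmmmmmmmmmmmmmmmmmmmmmmdddddddyyyyyyyydddddddddd
235 mmmmmmmmmmmmmmmmmmmmmmmmmmmmmmmmmmmmmmmmdddddydyyyyyyydddddddddd
236 mmmmmmmmmmmmmmmmmmmmmmmmmmmmmmmmmmmmmmmddddddyddyyyyyymddddddddd
237 mmmmmmmmmmmmmmmmmmmmmmmmmmmmmmmmmmmmmmmmddddddddyyyyyymddddddddd
238 mmmmmmmmmmmmmmmmmmmmmmmmmmmmmmmmmmmmmmmmmddddddddyyyyyyddddddddd
```

Run:
```python
from h import *
s=lambda p:(np.round(RS.T@(p[:2]*1000-TS)),round(p[2]*1000))
for t in((258,210),(261,208),(264,207),(261,212)):
    p,e=tri((287,121),t); print(t,s(p),round(e*1000,1))
for z in(.23,.25,.27,.29): print(z,s(plane("side",287,121,z)),s(plane("side",283,120,z)),s(plane("side",289,120,z)))
```

```text
(258, 210) (array([-17., 153.]), 309) 6.7
(261, 208) (array([-17., 144.]), 318) 8.9
(264, 207) (array([-18., 136.]), 326) 9.7
(261, 212) (array([-21., 145.]), 316) 4.0
0.23 (array([ -3., 239.]), 230) (array([-14., 248.]), 230) (array([  4., 241.]), 230)
0.25 (array([ -8., 217.]), 250) (array([-19., 226.]), 250) (array([ -1., 219.]), 250)
0.27 (array([-13., 195.]), 270) (array([-24., 204.]), 270) (array([ -6., 198.]), 270)
0.29 (array([-19., 173.]), 290) (array([-29., 182.]), 290) (array([-11., 176.]), 290)
```

Request:
{"method": "carry_out", "body": {"targets": [[0, 0, 0, 0, 1], [0, 0, 0, 0, 1], [0, 0, 0, 0, 1], [0, 0, 0, 0, 1], [0, 0, 0, 0, 1], [0, 0, 0, 0, 1]]}}

```text
t: 20.25
eef_pos: [0.4823, 0.1523, 0.2482]
tool_rot: [-0.0, 0.996, 0.085, 0.0]
contact_force: [-0.1, -0.0, 0.5]
gripper_width: 0.991
grasp_force: 0.0
```

Run:
```python
from h import *
asc('side',20,24,38,4)
A=[]
for n in("side","top"):
    u,v=map(round,proj(n,bot.get_obs()["eef_pos"])); a=imaging.read_camera(n)[v-40:v+20,u-32:u+48,::-1]
    a=cv2.convertScaleAbs(cv2.resize(a,(400,300),interpolation=cv2.INTER_CUBIC),alpha=2.5,beta=15)
    cv2.drawMarker(a,(162,202),(255,0,255),0,14); A.append(a)
cv2.imwrite("pics/z5.png",np.hstack(A))
```

```text
side 287 128 window origin 267 90
90 ddddd#######################ddm.yyyyyyyyyyyy
91 dddddd#####################dddm.yyyyyyyyyyyy
92 ddddddd###################ddddm..yyyyyyyyyyy
93 dddddddd#################ddmmm....yyyyyyyyyy
94 ddddddddd###############d.........yyyyyyyyyy
95 dddddddddd###############m.....mm.yyyyyyyyyy
96 mmmmm.....###############dmmmmmyyyyyyyyyyyyy
97 ..........d##############dyyyyyyyyyyyyyyyyyy
98 ......mmmmddd########dd##dyyyyyyyyyyyyyyyyyy
99 mmmmmyyyyyymd######dddd##yyyyyyyyyyyyyyyyyyy
100 yyyyyyyyyyyy########dddd#yyyyyyyyyyyyyyyyyyy
101 yyyyyyyyyyyy########dddd#yyyyyyyyyyyyyyyyyyy
102 yyyyyyyyyyyy########ddddd#dyyyyyyyyyyyyyyyyy
103 yyyyyyyyyyyy#########dddd##yyyyyyyyyyyyyyyyy
104 yyyyyyyyyyyy##########dmmd#dyyyyyyyyyyyyyyyy
105 yyyyyyyyyyyyd#########dddd#dyyyyyyyyyyyyyyyy
106 yyyyyyyyyyyyd#########dddd#dyyyyyyyyyyyyyyyy
107 yyyyyyyyyyyyy######d###ddd##yyyyyyyyyyyyyyyy
108 yyyyyyyyyyyyy#####yy##dddd##yyyyyyyyyyyyyyyy
109 yyyyyyyyyyyyyyyy##dd###dd###yyyyyyyyyyyyyyyy
110 yyyyyyyyyyyyyyyym###########yyyyyyyyyyyyyyyy
111 yyyyyyyyyyyyyyyyyd##########yyyyyyyyyyyyyyy
[... 281 characters left out ...]
yyyyyyyyyyyyyy
118 yyyyyyyyyyyyyyyyyyyy#########yyyyyyyyyyyyyyy
119 yyyyyyyyyyyyyyyyyyyyd########yyyyyyyyyyyyyyy
120 yyyyyyyyyyyyyyyyyyyydd####yyyyyyyyyyyyyyyyyy
121 yyyyyyyyyyyyyyyyyyyymm####dmoooooooooooooooo
122 yyyyyyyyoooooooooooomm####dmoooooooooooooooo
123 oooooooooooooooooooomm####dmoooooooooooooooo
124 oooooooooooooooooooomm####dmoooooooooooooooo
125 oooooooooooooooooooommd###ddooooooooooyyoyyy
126 oooooooooooooooooooommd###dyyyyyyyyyyyyyyyyy
127 ooooooyyyyyyyyyyyyyyymddyyyyyyyyyyyyyyyyyyyy
128 yyyyyyyyyyyyyyyyyyyy+yyyyyyyyyyyyyyyyyyyyyyy
129 yyyyyyyyyyyyyyyyyyyyyyyyyyyyyyyyyyyyyyyyyyyy
130 yyyyyyyyyyyyyyyyyyyyyyyyyyyyyyyyyyyyyyyyyyyy
131 yyyyyyyyyyyyyyyyyyyyyyyyyyyyyyyyyyyyyyyyyyyy
```

View pics/z5.png

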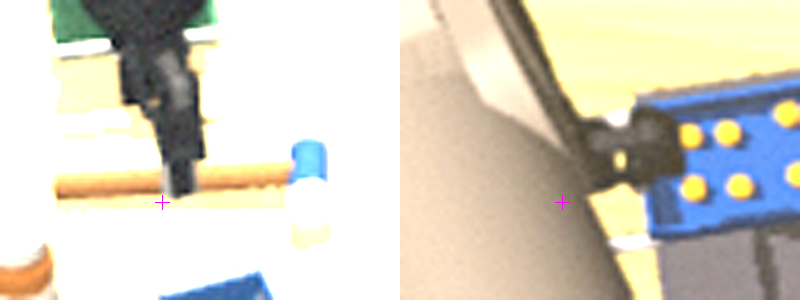

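The side view, with the gripper open, shows finger tips at about (284,110) and (291,127). The top view shows the −y finger over the pan's end, with its tip near px (273,208). I'll triangulate that tip.

Run:
```python
from h import *
s=lambda p:(np.round(RS.T@(p[:2]*1000-TS)),round(p[2]*1000))
for t in((269,207),(272,208),(274,208),(272,211),(272,205)):
    p,e=tri((291.5,127),t); print("-y finger",t,s(p),round(e*1000,1))
print("expected from reported: (-18,137) z 261")
for z in(.26,.27,.28,.29,.30): print(z,"mid",s(plane("side",287,118.5,z)),"-y",s(plane("side",291.5,127,z)),"+y",s(plane("side",284,110,z)))
```

```text
-y finger (269, 207) (array([-12., 126.]), 307) 5.8
-y finger (272, 208) (array([-15., 118.]), 314) 4.3
-y finger (274, 208) (array([-17., 113.]), 319) 4.1
-y finger (272, 211) (array([-19., 119.]), 313) 0.7
-y finger (272, 205) (array([-12., 117.]), 315) 7.9
expected from reported: (-18,137) z 261
0.26 mid (array([ -7., 217.]), 260) -y (array([ -6., 175.]), 260) +y (array([ -5., 260.]), 260)
0.27 mid (array([-10., 206.]), 270) -y (array([ -8., 164.]), 270) +y (array([ -7., 248.]), 270)
0.28 mid (array([-13., 195.]), 280) -y (array([-11., 154.]), 280) +y (array([-10., 237.]), 280)
0.29 mid (array([-15., 184.]), 290) -y (array([-13., 143.]), 290) +y (array([-13., 225.]), 290)
0.3 mid (array([-18., 173.]), 300) -y (array([-16., 132.]), 300) +y (array([-15., 214.]), 300)
```

Request:
{"method": "carry_out", "body": {"targets": [[0.8, -0.7, 0, 0, -0.48], [0.9, -0.6, 0, 0, -0.48], [0, 0, 2, 0, -0.48], [0, 0, 2, 0, -0.48], [0, 0, 2, 0, -0.48], [0, 0, 0, 0, -0.48], [0, 0, 0, 0, -0.48]]}}

```text
t: 21.1
eef_pos: [0.4973, 0.1686, 0.1884]
tool_rot: [-0.0, 0.996, 0.085, -0.0]
contact_force: [-0.7, 0.1, 0.2]
gripper_width: 0.26
grasp_force: 0.0
```

Run:
```python
from h import *
st()
def W(x,y,z): return np.array([*(RS@[x,y]+TS),z])/1000
for n in("side","top"): print(n,"bar -,mid,+",[np.round(proj(n,W(x,185,182)),1) for x in(-34,0,34)], "z225",np.round(proj(n,W(0,185,225)),1),"z205",np.round(proj(n,W(0,185,205)),1))
asc('side',24,28,32,20);asc('top',24,30,20,24)
```

```text
t 21.1 station [-2.000e-01  2.009e+02] z 188.4 yaw 9.8 q [-0.     0.996  0.085 -0.   ] F st [-0.66  0.19] 0.18 w 0.2598939368808311 gf 0.0
side bar -,mid,+ [array([283.7, 145. ]), array([293.7, 142.5]), array([303.7, 140. ])] z225 [292.9 132.7] z205 [293.3 137.3]
top bar -,mid,+ [array([254.3, 228.3]), array([252.7, 216. ]), array([251.2, 203.8])] z225 [250.1 213.5] z205 [251.4 214.7]
side 292 138 window origin 268 106
106 yyyyyyyyyyyyyyyd#############yyyyyyyyyyyyyyyyyyyyyyy
107 yyyyyyyyyyyyyyyy#############yyyyyyyyyyyyyyyyyyyyyyy
108 yyyyyyyyyyyyyyyy#############yyyyyyyyyyyyyyyyyyyyyyy
109 yyyyyyyyyyyyyyyy#############yyyyyyyyyyyyyyyyyyyyyyy
110 yyyyyyyyyyyyyyyy########ddd###yyyyyyyyyyyyyyyyyyyyyy
111 yyyyyyyyyyyyyyyyd#######dddd#yyyyyyyyyyyyyyyyy.....y
112 yyyyyyyyyyyyyyyyd#######dddd#dyyyyyyyyyyyyyyy.......
113 yyyyyyyyyyyyyyyyy#######ddmd#yyyyyyyyyyyyyyyy.......
114 yyyyyyyyyyyyyyyyyy#######ddd#yyyyyyyyyyyyyyy........
115 yyyyyyyyyyyyyyyyyy#######dmddyyyyyyyyyyyyyyy........
116 yyyyyyyyyyyyyyyyyy#######ddddmyyyyyyyyyyyyyyy..BBBB.
117 yyyyyyyyyyyyyyyyyy#######dddddyyyyyyyyyyyyyyym
[... 4216 characters left out ...]
mmmmmmmmmmmmmmmmmmmmmmmmmmmdddddddyddmmmmmmdddddddd
229 mmmmmmmmmmmmmmmmmmmmmmmmmmmmmmmddyddydyyyyyyyymddddddd
230 mmmmmmmmmmmmmmmmmmmmmmmmmmmmmmmddddddydyyyyyyymddddddd
231 mmmmmmmmmmmmmmmmmmmmmmmmmmmmmmmmdddddddyyyyyyyyddddddd
232 mmmmmmmmmmmmmmmmmmmmmmmmmmmmmmmmddddddddyyyyyyyddddddd
233 mmmmmmmmmmmmmmmmmmmmmmmmmmmmmmmmmdddddyydyyyyyyddddddd
234 mmmmmmmmmmmmmmmmmmmmmmmmmmmmmmmmmddddddyyyyyyyyddddddd
235 mmmmmmmmmmmmmmmmmmmmmmmmmmmmmmmmmmddddddddyyyyyddddddd
236 mmmmmmmmmmmmmmmmmmmmmmmmmmmmmmmmmmddddddddyyyyymdddddd
237 mmmmmmmmmmmmmmmmmmmmmmmmmmmmmmmmmmdddddydydyyyymdddddd
238 mmmmmmmmmmmmmmmmmmmmmmmmmmmmmmmmmmmmddddddddyyyydddddd
239 mmmmmmmmmmmmmmmmmmmmmmmmmmmmmmmmmmmdddddddd#yyyydddddd
```

Request:
{"method": "carry_out", "body": {"targets": [[0, 0.6, 0, 0, -1], [0, 0, 1, 0, -1], [0, 0, 1, 0, -1], [0, 0, 0.6, 0, -1], [0, 0, 0, 0, -1]]}}

```text
t: 21.7
eef_pos: [0.4969, 0.1616, 0.1608]
tool_rot: [0.0, 0.996, 0.085, -0.001]
contact_force: [0.8, 0.9, 0.3]
gripper_width: 0.001
grasp_force: 0.0
```

Request:
{"method": "carry_out", "body": {"targets": [[0, 0, 0.3, 0, -1], [0, 0, 0, 0, -1]]}}

```text
t: 21.9
eef_pos: [0.4978, 0.1621, 0.159]
tool_rot: [0.0, 0.996, 0.085, -0.0]
contact_force: [0.0, 0.0, 0.1]
gripper_width: -0.001
grasp_force: 0.0
```

Request:
{"method": "carry_out", "body": {"targets": [[0, 0, 0.3, 0, -1], [0, 0, 0, 0, -1]]}}

```text
t: 22.1
eef_pos: [0.4984, 0.1623, 0.1567]
tool_rot: [-0.0, 0.996, 0.085, 0.001]
contact_force: [-0.4, 0.1, 2.9]
gripper_width: -0.004
grasp_force: 1.4
```

Request:
{"method": "carry_out", "body": {"targets": [[0, 0, 0.3, 0, -1], [0, 0, 0, 0, -1]]}}

```text
t: 22.3
eef_pos: [0.4986, 0.1624, 0.1559]
tool_rot: [0.0, 0.996, 0.085, 0.001]
contact_force: [-7.2, -2.9, 21.5]
gripper_width: -0.007
grasp_force: 10.3
```

Contact on the bar at reported z = 157.5 gives a z bias of about +29.5 mm here. I'll back off, open to 28 mm, centre on the bar and descend.

Request:
{"method": "carry_out", "body": {"targets": [[0, 0, -1, 0, -1], [0, 0, -1.5, 0, -1], [0, 0.8, 0, 0, -0.34], [0, 0, 0, 0, -0.34], [0, 0, 0, 0, -0.34], [0, 0, 0, 0, -0.34]]}}

```text
t: 22.9
eef_pos: [0.4988, 0.1539, 0.1774]
tool_rot: [0.0, 0.996, 0.085, -0.001]
contact_force: [0.8, 0.3, -0.3]
gripper_width: 0.332
grasp_force: 0.0
```

Run:
```python
from h import *
st()
asc('side',24,28,26,14)
```

```text
t 22.9 station [ -1.1 186.1] z 177.4 yaw 9.76 q [ 0.     0.996  0.085 -0.001] F st [0.81 0.11] -0.3 w 0.33173654217695764 gf 0.0
side 293 143 window origin 269 117
117 yyyyyyyyyyyyyyyyy#######dddd#yyyyyyyyyyyyyyymBBBBBB.
118 yyyyyyyyyyyyyyyyy########ddd#yyyyyyyyyyyyyyyBBBBBBBm
119 yyyyyyyyyyyyyyyyyy######dddd##yyyyyyyyyyyyyyBBBBBBBm
120 yyyyyyyyyyyyyyyyyy#######dddd#yyyyyyyyyyyyyo.BBBBBBm
121 yyyyyyyyyyyyyyyyyy#######dddd#oooooooooooooomBBBBBBm
122 yyyyyyyooooooooooo########dmd#ooooooooooooommBBBBBBm
123 ooooooooooooooooood#######ddmddoooooooooooomBBBB.BBm
124 oooooooooooooooooood######dddddddoooooooooomB......m
125 oooooooooooooooooomd######ddddd#dooyyyoyyoym........
126 ooooooooooooooooooom######ddddd#yyyyyyyyyyyy........
127 yoooyyooyyyyyyyyyyyy#######dddd#yyyyyyyyyyyy........
128 yyyyyyyyyyyyyyyyyyyy############yyyyyyyyyyyy........
129 yyyyyyyyyyyyyyyyyyyy############yyyyyyyyyyyy........
130 yyyyyyyyyyyyyyyyyyyy###########yyyyyyyyyyyyy........
131 yyyyyyyyyyyyyyyyyyyy###########yyyyyyyyyyyyy........
132 yyyyyyyyyyyyyyyyyyyyd##########yyyyyyyyyyyyy........
133 yyyyyyyyyyyyyyyyyyyy
[... 643 characters left out ...]
BBB..yyyyyyyyyyy
145 yyyyyyyyyyyyyy...yyyy...mmmBBBBBBBBBBBBB.yyyyyyyyyyy
146 yyyyyyyyyyyyyy...m..mmmBBBBBBBBBBBBBBBmB.yyyyyyyyyyy
147 yyyyyyyyyyyyyyy.mmBBBBBBBBBBBBBBBBBBBmmBB.yyyyyyyyyy
148 yyyyyyyyyyyyyyy.mmBBBBBBBBBBBBBBBBBBBBmBB.yyyyyyyyyy
149 yyyyyyyyyyyyyyyymmBBBBBBBBBBBBBBBBBBBBBBBB.yyyyyyyyy
150 yyyyyyyyyyyyyyyy.mBBBBBBBBBBBBBBBBmyy.BBBB.yyyyyyyyy
151 yyyyyyyyyyyyyyyy.mBBBBBBBBBBBBBBBmyyyymBBBB.yyyyyyyy
152 yyyyyyyyyyyyyyyyymmBBBBBBmmmmmBBBByyyymBBBB.yyyyyyyy
153 yyyyyyyyyyyyyyyyyymBBBBBBmyyymBBBBmyyymBBBBB.yyyyyyy
154 yyyyyyyyyyyyyyyyyymBBBBBBmyyymBBBBmyym.BBBBB.yyyyyyy
155 yyyyyyyyyyyyyyyyyyyBBBBBBmyyymBBBBB.yyy.BBBBB.yyyyyy
156 yyyyyyyyyyyyyyyyyyymBBBBBmyyymBBBBByyyyyBBBBB.yyyyyy
```

The finger tips straddle (292,136.5), against an expected (293,136.8). They're aligned, so I'll descend.

Request:
{"method": "carry_out", "body": {"targets": [[0, 0, 0.6, 0, -0.34], [0, 0, 0.6, 0, -0.34], [0, 0, 0.3, 0, -0.34], [0, 0, 0.3, 0, -0.34], [0, 0, 0, 0, -0.34]]}}

```text
t: 23.45
eef_pos: [0.4989, 0.154, 0.1596]
tool_rot: [0.0, 0.996, 0.085, -0.0]
contact_force: [-0.4, 0.4, 0.3]
gripper_width: 0.33
grasp_force: 0.0
```

Request:
{"method": "carry_out", "body": {"targets": [[0, 0, 0.3, 0, -0.34], [0, 0, 0.3, 0, -0.34], [0, 0, 0, 0, -0.34]]}}

```text
t: 23.75
eef_pos: [0.499, 0.154, 0.1538]
tool_rot: [0.0, 0.996, 0.085, -0.0]
contact_force: [-0.2, -0.5, 0.4]
gripper_width: 0.329
grasp_force: 0.0
```

Request:
{"method": "carry_out", "body": {"targets": [[0, 0, 0.4, 0, -0.34], [0, 0, 0.4, 0, -0.34], [0, 0, 0, 0, -0.34]]}}

```text
t: 24.05
eef_pos: [0.4988, 0.1539, 0.1455]
tool_rot: [0.0, 0.996, 0.085, -0.001]
contact_force: [0.3, 0.4, 0.3]
gripper_width: 0.33
grasp_force: 0.0
```

Request:
{"method": "carry_out", "body": {"targets": [[0, 0, 0.4, 0, -0.34], [0, 0, 0.3, 0, -0.34], [0, 0, 0, 0, -0.34]]}}

```text
t: 24.35
eef_pos: [0.4989, 0.154, 0.1387]
tool_rot: [0.0, 0.996, 0.085, -0.0]
contact_force: [0.1, 0.5, 0.2]
gripper_width: 0.329
grasp_force: 0.0
```

No contact on the way down, so the bar is straddled. I'll close gently.

Request:
{"method": "carry_out", "body": {"targets": [[0, 0, 0, 0, -0.7], [0, 0, 0, 0, -0.8], [0, 0, 0, 0, -0.9], [0, 0, 0, 0, -1], [0, 0, 0, 0, -1]], "force": 30}}

```text
t: 24.85
eef_pos: [0.4992, 0.1548, 0.1393]
tool_rot: [-0.0, 0.996, 0.085, 0.0]
contact_force: [-1.0, 3.1, -0.9]
gripper_width: 0.102
grasp_force: 29.2
```

Run:
```python
from h import *
st()
th=np.arange(0,1.21,.05); y=143*np.cos(th+.028);z=143*np.sin(th+.028)
for a,b,c in zip(th,y-y[0],z-z[0]): print(round(a,2),round(b,1),round(c,1))
```

```text
t 24.85 station [ -0.6 186.9] z 139.3 yaw 9.8 q [-0.     0.996  0.085  0.   ] F st [-0.45  3.2 ] -0.95 w 0.10226021606902023 gf 29.202221632003784
0.0 0.0 0.0
0.05 -0.4 7.1
0.1 -1.1 14.3
0.15 -2.2 21.3
0.2 -3.6 28.3
0.25 -5.4 35.2
0.3 -7.6 42.1
0.35 -10.0 48.8
0.4 -12.8 55.3
0.45 -16.0 61.8
0.5 -19.4 68.0
0.55 -23.2 74.1
0.6 -27.2 80.0
0.65 -31.6 85.7
0.7 -36.2 91.1
0.75 -41.1 96.4
0.8 -46.2 101.3
0.85 -51.6 106.0
0.9 -57.2 110.5
0.95 -63.1 114.6
1.0 -69.1 118.4
1.05 -75.3 122.0
1.1 -81.7 125.2
1.15 -88.2 128.1
1.2 -94.9 130.7
```

Request:
{"method": "carry_out", "body": {"targets": [[0, 0.02, -0.35, 0, -1], [0, 0.02, -0.36, 0, -1], [0, 0.07, -0.72, 0, -1], [0, 0.11, -0.7, 0, -1], [0, 0.14, -0.7, 0, -1], [0, 0.18, -0.69, 0, -1], [0, 0.22, -0.69, 0, -1], [0, 0.24, -0.67, 0, -1], [0, 0.28, -0.65, 0, -1], [0, 0, 0, 0, -1], [0, 0, 0, 0, -1]]}}

```text
t: 25.95
eef_pos: [0.5014, 0.1426, 0.1955]
tool_rot: [-0.001, 0.996, 0.085, 0.0]
contact_force: [-1.3, 6.7, -0.1]
gripper_width: 0.099
grasp_force: 29.3
```

Run:
```python
from h import *
st()
asc('side',24,40,40,24)
```

```text
t 25.95 station [ -0.5 174.5] z 195.5 yaw 9.8 q [-0.001  0.996  0.085  0.   ] F st [-0.13  6.8 ] -0.08 w 0.09929026617726254 gf 29.281445145606995
side 294 142 window origin 270 102
102 yyyyyyyyyy########################yyyyyyyyyyyyyyyyyyyyyyyyyyyyyy
103 yyyyyyyyyy#######################yyyyyyyyyyyyyyyyyyyyyyyyyyyyyyy
104 yyyyyyyyyy#######################yyyyyyyyyyyyyyyyyyyyyyyyyyyyyyy
105 yyyyyyyyyyy#####################yyyyyyyyyyyyyyyyyyyyyyyyyyyyyyyy
106 yyyyyyyyyyyd###################dyyyyyyyyyyyyyyyyyyyyyyyyyyyyyyyy
107 yyyyyyyyyyyyd#################dyyyyyyyyyyyyyyyyyyyyyyyyyyyyyyyyy
108 yyyyyyyyyyyyym###############dyyyyyyyyyyyyyyyyyyyyyyyyyyyyyyyyyy
109 yyyyyyyyyyyyyyyy#############yyyyyyyyyyyyyyyyyyyyyyyyyyyyyyyyyyy
110 yyyyyyyyyyyyyyyy#############dyyyyyyyyyyyyyyyyyyyyyyyyyyyyyyyyyy
111 yyyyyyyyyyyyyyyy##############yyyyyyyyyyyyyy.....yyyyyyyyyyyyyyy
112 yyyyyyyyyyyyyyyy##############yyyyyyyyyyyyy.......yyyyyyyyyyyyyy
113 yyyyyyyyyyyyyyyyy#############yyyyyyyyyyyyy.......yyyyyyyyyyyyyy
114 yyyyyyyyyyyyyyyyy########ddd##yyyyyyyyyyyy.........yyyyyyyyyyyyy
115 yyyyyyyyyyyyyyyyy
[... 2797 characters left out ...]
yyyyyyyyyy
156 yyyyyyyyyyyyyyyyyyyymBBBBBmyyymBBBBmdmmBBBBBB..yyyyyyyyyyyyyyyyy
157 yyyyyyyyyyyyyyyyyyyymBBBBmyyyymBBBBBBBBBBBBBBB.yyyyyyyyyyyyyyyyy
158 yyyyyyyyyyyyyyyyyyyyyBBBBmmyyymBBBBBBBBBBBBBBB.yyyyyyyyyyyyyyyyy
159 yyyyyyyyyyyyyyyyyyyyymBBBBmdymBBBBBBBBBBBBBBBB..yyyyyyyyyyyyyyyy
160 yyyyyyyyyyyyyyyyyyyyymBBBBBBBBBBBBBBBBBBBBmBBBB.yyyyyyyyyyyyyyyy
161 yyyyyyyyyyyyyyyyyyyyyyBBBBBBBBBBBBBBBBBB.yyomBB.yyyyyyyyyyyyyyyy
162 yyyyyyyyyyyyyyyyyyyyyymBBBBBBBBBBBBBBBBB.yyymBB.yyyyyyyyyyyyyyyy
163 yyyyyyyyyyyyyyyyyyyyyymBBBBBBBBBBBBBBBBByyyymBBB.yyyyyyyyyyyyyyy
164 yyyyyyyyyyyyyyyyyyyyyyyBBBBBBBmyy.BBBBBBmyyymBBB.yyyyyyyyyyyyyyy
165 yyyyyyyyyyyyyyyyyyyyyyymBBBBBmyyyy.BBBBBmyymBBBB.yyyyyyyy..yyyyy
```

Request:
{"method": "carry_out", "body": {"targets": [[0, 0.06, -0.33, 0, -1], [0, 0.06, -0.32, 0, -1], [0, 0.17, -0.31, 0, -1], [0, 0.17, -0.31, 0, -1], [0, 0.19, -0.31, 0, -1], [0, 0.19, -0.3, 0, -1], [0, 0.2, -0.3, 0, -1], [0, 0.2, -0.29, 0, -1], [0, 0, 0, 0, -1]]}}

```text
t: 26.9
eef_pos: [0.5036, 0.1294, 0.2198]
tool_rot: [-0.0, 0.996, 0.085, 0.0]
contact_force: [-1.0, 5.1, 1.7]
gripper_width: 0.1
grasp_force: 29.3
```

Request:
{"method": "carry_out", "body": {"targets": [[0, 0.22, -0.29, 0, -1], [0, 0.22, -0.28, 0, -1], [0, 0.23, -0.27, 0, -1], [0, 0.23, -0.27, 0, -1], [0, 0.24, -0.26, 0, -1], [0, 0.24, -0.26, 0, -1], [0, 0, 0, 0, -1]]}}

```text
t: 27.6
eef_pos: [0.5059, 0.1167, 0.2364]
tool_rot: [-0.001, 0.996, 0.085, 0.0]
contact_force: [-1.7, 7.2, 3.2]
gripper_width: 0.105
grasp_force: 29.3
```

```bash
cat >> h.py <<'E'
def W(x,y,z): return np.array([*(RS@[x,y]+TS),z])/1000
def slugs():
    for n in("side","top"):
        im=imaging.read_camera(n); h=cv2.cvtColor(im,cv2.COLOR_RGB2HSV); p=proj(n,W(0,30,150)); x,y=int(p[0]),int(p[1])
        x0,y0=(x-40,y-70) if n=="side" else (x-70,y-30); sub=h[y0:y0+120 if n=="side" else y0+60,x0:x0+90 if n=="side" else x0+110]
        m=cv2.inRange(sub,(14,120,90),(26,255,255)); b=cv2.dilate(cv2.inRange(sub,(100,110,25),(125,255,255)),np.ones((7,7)))
        k,l,s,c=cv2.connectedComponentsWithStats(m&b); print(n,"gold in pan",[(int(c[i][0]+x0),int(c[i][1]+y0),int(s[i,4])) for i in range(1,k) if 3<s[i,4]<60])
E
python3 - <<'E'
from h import *
st(); slugs()
E
```

```text
t 27.6 station [ -0.5 148.3] z 236.4 yaw 9.8 q [-0.001  0.996  0.085  0.   ] F st [-0.45  7.41] 3.22 w 0.10479621329238537 gf 29.306110739707947
side gold in pan [(310, 121, 7)]
top gold in pan [(283, 191, 33)]
```

Request:
{"method": "carry_out", "body": {"targets": [[0, 0.2, -0.29, 0, -1], [0, 0.21, -0.28, 0, -1], [0, 0.23, -0.28, 0, -1], [0, 0.23, -0.27, 0, -1], [0, 0.28, -0.23, 0, -1], [0, 0.28, -0.22, 0, -1], [0, 0.29, -0.21, 0, -1], [0, 0.3, -0.2, 0, -1], [0, 0, 0, 0, -1]]}}

```text
t: 28.6
eef_pos: [0.5096, 0.0957, 0.2559]
tool_rot: [-0.0, 0.996, 0.085, 0.0]
contact_force: [0.6, 4.5, 3.5]
gripper_width: 0.103
grasp_force: 29.4
```

Run:
```python
from h import *
st()
asc('side',20,50,34,90,e=W(0,110,250))
```

```text
t 28.6 station [ -0.4 126.9] z 255.9 yaw 9.75 q [-0.     0.996  0.085  0.   ] F st [1.38 4.38] 3.47 w 0.10297358496899171 gf 29.365635216236115
side 300 143 window origin 280 109
109 yyyyyyyyyy########dddd#dyyyyyyyyyyyyyyyyyyyyyyyyyyyyyyyyyyyyyyyyyyy...
110 yyyyyyyyyy########dddd#yyyyyyyyyyyyyyyyyyyyyyyyyyyyyyyyyyyyyyyyyyyy...
111 yyyyyyyyyy#########dmd#yyyyyyyyyyy.....yyyyyyyyyyyyyyyyyyyyyyyyyyyy...
112 yyyyyyyyyyy########dmddyyyyyyyyyy.......yyyyyyyyyyyyyyyyyyyyyyyyyyy...
113 yyyyyyyyyyyy#######dddddyyyyyyyyy.......yyyyyyyyyyyyyyyyyyyyyyyyyyy...
114 yyyyyyyyyyyy#######dmmddyyyyyyyy.........yyyyyyyyyyyyyyyyyyyyyyyyyy...
115 yyyyyyyyyyyy#######dddddyyyyyyyy.........yyyyyyyyyyyyyyyyyyyyyyyyyy...
116 yyyyyyyyyyyy#######ddmddyyyyyyyyy..BBBB..yyyyyyyyyyyyyyyyyyyyyyyyyymmm
117 yyyyyyyyyyyy######dddmdddyyyyyyyymBBBBBB.yyyyyyyyyyyyyyyyyyyyyyyyyyydm
118 yyyyyyyyyyyyy####dd#ddddd#yyyyyyyBBBBBBBmyyyyyyyyyyyyyyyyyyyyyyyyyyydm
119 yyyyyyyyyyyyyy######ddmdd#dyyyyyyBBBBBBBmyyyyyyyyyyyyyyyyyyyyyyyyyymdm
120 yyyyyyyyyyyyym#######dddd#dyyyyyo.BBBBBBmyyyyyyyyyyyyyyyyyyyyyyyyyymdm
121 yyyyyyyyyyyyym###
[... 7678 characters left out ...]
oooo....dmmmmmmmmm.yyyyyy
224 yyyyyyyyymdmmdddddddddm..mmoooooooooooooooooooooo....mmmmmmmmmmmyyyyyy
225 yyyyyyyyyydddddddddddddm.mmooooooooooooooooooooooo....mmmmmmmmmm.yyyyy
226 yyyyyyyyyyyddddddddddddm..mdoooooooooooooooooooooo....mmmmmmmmmmmyyyyy
227 yyyyyyyyyymddddddddddddmm.mmooooooooooooooooooooooo....mmmmmmmmmm.yyyy
228 yyyyyyyyyyydddddddddddddm..moooooooooooooooooooooooo...mmmmmmmmmmmyyyy
229 yyyyyyyyyyyyddddddddddddm..mmooooooooooooooooooooooo....mmmmmmmmmm.yyy
230 yyyyyyyyyyyyddddddddddddmm.mmooooooooooooooooooooooo....mmmmmmmmmm.yyy
231 yyyyyyyyyyyydddddddddddddm..mmoooooooooooooooooooooom....mmmmmmmmmm.yy
232 yyyyyyyyyyyyyddddddddddddmm.mmoooooooooooooooooooooom....mmmmmmmmmm.yy
```

The pan is all blue (empty), nothing gold is in the funnel, and gold shows in the jar at rows 211–216. I'll lower the pan by the reverse path.

Request:
{"method": "carry_out", "body": {"targets": [[0, 0, 0, 0, -1], [0, 0, 0, 0, -1], [0, 0, 0, 0, -1], [0, -0.3, 0.2, 0, -1], [0, -0.29, 0.21, 0, -1], [0, -0.28, 0.22, 0, -1], [0, -0.28, 0.23, 0, -1], [0, -0.23, 0.27, 0, -1], [0, -0.23, 0.28, 0, -1], [0, -0.21, 0.28, 0, -1], [0, -0.2, 0.29, 0, -1]]}}

```text
t: 29.75
eef_pos: [0.5057, 0.1174, 0.2358]
tool_rot: [-0.001, 0.996, 0.086, 0.0]
contact_force: [-1.6, 7.6, 8.1]
gripper_width: 0.099
grasp_force: 30.2
```

Request:
{"method": "carry_out", "body": {"targets": [[0, -0.24, 0.26, 0, -1], [0, -0.24, 0.26, 0, -1], [0, -0.23, 0.27, 0, -1], [0, -0.23, 0.27, 0, -1], [0, -0.22, 0.28, 0, -1], [0, -0.22, 0.29, 0, -1], [0, -0.2, 0.29, 0, -1], [0, -0.2, 0.3, 0, -1], [0, -0.19, 0.3, 0, -1], [0, -0.19, 0.31, 0, -1]]}}

```text
t: 30.75
eef_pos: [0.5022, 0.1372, 0.2069]
tool_rot: [0.0, 0.996, 0.085, 0.0]
contact_force: [2.2, 4.3, 1.8]
gripper_width: 0.1
grasp_force: 30.3
```

Request:
{"method": "carry_out", "body": {"targets": [[0, -0.17, 0.31, 0, -1], [0, -0.17, 0.31, 0, -1], [0, -0.06, 0.32, 0, -1], [0, -0.06, 0.33, 0, -1], [0, -0.14, 0.33, 0, -1], [0, -0.14, 0.33, 0, -1], [0, -0.12, 0.33, 0, -1], [0, -0.12, 0.33, 0, -1], [0, -0.11, 0.34, 0, -1], [0, -0.11, 0.35, 0, -1], [0, -0.18, 0.69, 0, -1]]}}

```text
t: 31.85
eef_pos: [0.4997, 0.1514, 0.1674]
tool_rot: [-0.0, 0.996, 0.085, 0.0]
contact_force: [1.3, 5.8, 1.6]
gripper_width: 0.104
grasp_force: 31.1
```

```bash
python3 -c "
from h import *
st()"
```

```text
t 31.85 station [ -0.7 183.5] z 167.4 yaw 9.8 q [-0.     0.996  0.085  0.   ] F st [2.28 5.49] 1.55 w 0.10426315115952328 gf 31.148512959480286
```

Request:
{"method": "carry_out", "body": {"targets": [[0, -0.13, 0.7, 0, -1], [0, -0.11, 0.7, 0, -1], [0, -0.04, 0.36, 0, -1], [0, -0.04, 0.36, 0, -1], [0, -0.02, 0.2, 0, -1], [0, -0.02, 0.2, 0, -1], [0, -0.01, 0.15, 0, -1], [0, 0, 0.1, 0, -1], [0, 0, 0, 0, -1]]}}

```text
t: 32.75
eef_pos: [0.4991, 0.1547, 0.1395]
tool_rot: [-0.0, 0.996, 0.085, -0.0]
contact_force: [1.1, 6.0, 0.7]
gripper_width: 0.099
grasp_force: 31.7
```

```bash
python3 -c "
from h import *
st();asc('side',16,30,8,14,e=W(0,185,182))"
```

```text
t 32.75 station [ -0.7 186.8] z 139.5 yaw 9.8 q [-0.     0.996  0.085 -0.   ] F st [2.15 5.67] 0.74 w 0.09865272812480168 gf 31.74131065607071
side 294 142 window origin 278 134
134 yyyyyyyyyyyy###ddddddd#dyyyyyyyyyyyyyyyyyyyyyy
135 yyyyyyyyyyyym###d#ddmdd#yyyyyyyyyyyyyyyyyyyyyy
136 yyyyyyyyyyyyd#####dddd##yyyyyyyyyyyyyyyyyyyyyy
137 yyyyyyyyyyyyd######dd##yyyyyyyyyyyyyyyyyyyyyyy
138 yyyyyyyyyyyym######d###....yyyyyyyyyyyyyyyyyyy
139 yyyyyyyyyyyym#########m.....yyyyyyyyyyyyyyyyyy
140 yyyyyyyyyyyyydd######dm.....yyyyyyyyyyyyyyyyyy
141 yyyyyyyyyyyymmm####dmm.yy.....yyyyyyyyyyyyyyyy
142 yyyyyyyy.....mmd+##myyy.....B..yyyyyyyyyyyyyyy
143 yyyyy........mmd###d..mmmmBBBB.yyyyyyyyyyyyyyy
144 yyyyy....m.yyymdBBBBmmBBBBBBBB..yyyyyyyyyyyyyy
145 yyyyy...yyyy..mBBBBBBBBBBBBBBBB.yyyyyyyyyyyyyy
146 yyyyy...m..mmmBBBBBBBBBBBBBBBmB.yyyyyyyyyyyyyy
147 yyyyyy.mmBBBBBBBBBBBBBBBBBBBmmBB.yyyyyyyyyyyyy
148 yyyyyy.mmBBBBBBBBBBBBBBBBBBBBmBB.yyyyyyyyyyyyy
149 yyyyyyymmBBBBBBBBBBBBBBBBBBBBBBBB.yyyyyyyyyyyy
150 yyyyyyy.mBBBBBBBBBBBBBBBBBBBBBBBB.yyyyyyyyyyyy
151 yyyyyyyymBBBBBBBBBBBBBBBBBBBBBBBBB.yyyyyyyyyyy
152 yyyyyyyymmBBBBBBBBBBBBBBBBBBBBBBBB..yyyyyyyyyy
153 yyyyyyyyymBBBBBBBBBBBBBBBBBBBBBBBBB.yyyyyyyyyy
154 yyyyyyyyymBBBBBBBBBBBBBBBBBBBBBBBBB.yyyyyyyyyy
155 yyyyyyyyyyBBBBBBBBBBBBBBBBBBBBBBBBBB.yyyyyyyyy
```

The pan is back at its level position (the bar and wall rows match the first picture). I'll open to the earlier width and go straight up.

Request:
{"method": "carry_out", "body": {"targets": [[0, -0.05, 0.05, 0, -0.6], [0, 0, 0, 0, -0.34], [0, 0, 0, 0, -0.34], [0, 0, 0, 0, -0.34], [0, 0, -0.5, 0, -0.34], [0, 0, -1, 0, -0.34], [0, 0, -2, 0, -0.34], [0, 0, -3, 0, -0.34], [0, 0, -3, 0, -0.34], [0, -3, 0, 0, -0.34], [0, -3, 0, 0, -0.34], [0, 0, 0, 0, -0.34]]}}

```text
t: 34.0
eef_pos: [0.4878, 0.2187, 0.2359]
tool_rot: [-0.001, 0.996, 0.088, 0.001]
contact_force: [-0.4, 1.0, -0.6]
gripper_width: 0.33
grasp_force: 0.0
```

Run:
```python
from h import *
st();plate()
asc('side',16,30,8,4,e=W(0,185,182))
im=imaging.read_camera('side'); a0=cv2.imread('pics/side0.png')[:,:,::-1]
print("carrier/jar/slugs:"); asc('side',14,30,14,12,e=W(0,-2,60))
```

```text
t 34.0 station [ -0.9 251.8] z 235.9 yaw 10.12 q [-0.001  0.996  0.088  0.001] F st [-0.26  1.1 ] -0.62 w 0.33047309631004845 gf 0.0
orange n 464 bottom 244 x at bottom 319.0833333333333 centroid 319.6 229.6
side 294 142 window origin 278 134
134 yyyyyyyyyyyyyyyyyyyyyyyyyyyyyyyyyyyyyyyyyyyyyy
135 yyyyyyyyyyyyyyyyyyyyyyyyyyyyyyyyyyyyyyyyyyyyyy
136 yyyyyyyyyyyyyyyyyyyyyyyyyyyyyyyyyyyyyyyyyyyyyy
137 yyyyyyyyyyyyyyyyyyyyyyyyyyyyyyyyyyyyyyyyyyyyyy
138 yyyyyyyyyyyyyyyyyyyyyyyy...yyyyyyyyyyyyyyyyyyy
139 yyyyyyyyyyyyyyyyyyyy........yyyyyyyyyyyyyyyyyy
140 yyyyyyyyyyyyyyy.............yyyyyyyyyyyyyyyyyy
141 yyyyyyyyyyyy...........yy.....yyyyyyyyyyyyyyyy
142 yyyyyyyyy.......+..yyyy.....B..yyyyyyyyyyyyyyy
143 yyyyy..........yyyyy....mmBBBB.yyyyyyyyyyyyyyy
144 yyyyy......yyyyy.....mBBBBBBBB..yyyyyyyyyyyyyy
145 yyyyy...yyyy...mmmBBBBBBBBBBBBB.yyyyyyyyyyyyyy
carrier/jar/slugs:
side 313 208 window origin 299 194
194 ..........mm..................myyyymm.yyyyyy
195 ..........mm.................mm.yyymm.yyyyyy
196 .........mm.................mmmmyyymm.yyyyyy
197 ............m.m.mm........mmmmmm.yymm.yy
[... 382 characters left out ...]
mmmmmmmyyyyyyy
206 dddmmmmmmm...mmmmmm..m....mddmmmmmmmmyyyyyyy
207 ..mmm...mmm..........m.....ddmmmmmmmmyyyyyyy
208 m....mmmmmmm..+......my....ddmmmmmmmm.yyyyyy
209 .mmmmmmommm........mmm.....mdmmmmmmmmmyyyyyy
210 mmmmoooommm..mmm..mmm..o...mdmmmmmmmmm.yyyyy
211 mmmooooomm........yy..yo...mmmmmmmmmmmmyyyyy
212 ..mooooom....yy..yyy...oo...mmmmmmmddmm.yyyy
213 ..mmoooom.....y..mmm...ooom...mmmmdddmm.yyyy
214 ..mdoooo.....yyy.mm....ooo....mmmmdddmmm.yyy
215 m.mmoooom...yyyy.my....ooomm..mmmmddmmmm.yyy
216 m..mdooom...y.mmmyy....oooom...mmmdddmmmm.yy
217 m..mmoooo.........m...ooooo....mmmddmmmmmmyy
218 mm.mmmooom...........mooooo.....mmddmmmmmm.y
219 dm..mdoooomm.......mmooooooo....mdddmmmmmm.y
```

Run:
```python
from h import *
asc('top',28,28,22,22,e=W(0,0,150))
for n in("side","top"):
    a=cv2.imread(f"pics/{n}0.png")[:,:,::-1]; b=imaging.read_camera(n); g=lambda i:cv2.inRange(cv2.cvtColor(np.ascontiguousarray(i),cv2.COLOR_RGB2HSV),(12,150,110),(24,255,255))
    d=cv2.morphologyEx(g(b)&~g(a),cv2.MORPH_OPEN,np.ones((2,2))); k,l,s,c=cv2.connectedComponentsWithStats(d); print(n,[(c[i].round().tolist(),int(s[i,4])) for i in range(1,k) if s[i,4]>5])
```

```text
top 320 208 window origin 292 186
186 yyyyyyyymmmyyyyyyyyyyyy...........yyyyyyyyyymmmmmmmddddd
187 yyyyyyyyy.myyyyyyyyy...mm.............mmmmmmdddddddddddd
188 yyyyyyyyym.myyyyyy.....mm..............mmddddddddmddmddd
189 yyyyyyyyy..myyyy....mm...................mdddmdddddddmdd
190 yyyyyyyyy..myyy...mmmm.m..................mmddddmmdddddd
191 yyyyyyyyy..mdmm.mmmmmm.....................mddddddmddddd
192 yyyyyyymmm.mmmmmmmmmmmm.....................mddddddddddd
193 yymmmmdddm.mmmmmmmmmmmmmm....................mdddddddddd
194 ddddmmmmBBmmmmmmmmmmmmmm......................mddddddddd
195 mBBBBBBBBBmmmmmmmmmmmmmm.......................mdddddddm
196 BBBBmddddddmmmmmmmmmmmmmm......................mddmmmmm.
197 dddddddddddmmmmmmmmmmmmm................................
198 dddddddddddmmmmmmmmmmmmmm...............................
199 ddddddddddBmmmmmmmmmmmmmmm........................mmmmmm
200 ddddBBBBBBBBmmmmmmmmmmmmm........................moooooo
201 BBBBBBBBBBBBmmmmmmmmmmmmmm........................oooooo
202 BBBBBBBBBBBBmmmmmmmmmmmmmmm.......................oooooo
203 BBBBBBBBBBBBmmmmmmmmmmmmm
[... 974 characters left out ...]
mmmmmmm................mooooooooo
220 BBBBBBBBBBddddddmmmmmmmmmmmmmmm..............moooooooooo
221 BBBBBBBddddddddmmmmmmmmmmmmmmmm.............mmoooooooooo
222 BBdddddd##ddddmmmmmmmmmmmmmmmm.............moooooooddddd
223 dd###ddddddddddmmmmmmmmmmmmmmmmm..........mdoddddddddmmm
224 dddddddddddddddmmmmmmmmmmmmmmmm..........mdddddmmmmmmmmm
225 dddddddddddddddmmmmmmmmddmmmmmmm.......mmmmmmmmmmmmmmmmm
226 dddddddddddddddmmdmmmmmmdddmmmm.......mmmmmmmmmmmmmddddd
227 mddddddddddddddmmdoomommmmmmmmm....mmmmmmmmmmddddddddddd
228 ddddddddddddddddmmdmmmmmmmmmmmmmmmmmmmdddddddddddddddddd
229 dddddddmddddddddmmdmmmmmmmmmmmmmmddddddddddddddddddddddd
side [([324.0, 217.0], 13), ([325.0, 229.0], 65)]
top []
```

```bash
python3 -c "
from station import bot
print(bot.hand_in())"
```

```text
the job is handed in; nothing more can be done
None
```

I handed the job in at 34 s. The jar was pushed home against the stop at about 10 N, the slugs were poured, and the pan was lowered back onto its rest. The pan and funnel looked empty with brass visible in the jar, but I could not count all six slugs, and the hand-in returned no verdict.

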